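Clamp a sieve stack on the shaker

ROBOT

A 6-joint arm with a two-finger parallel gripper is mounted at the origin on the work surface. World frame = base frame: x ahead of the robot, y to its left, z up, the work surface at z = 0. Lengths are in m, angles in rad, forces in N, time in s.
With the tool pointing down it reaches from about 0.35 to 0.775 m from the base axis. Payload 5.5 kg.
Tool frame: the origin (TCP) lies at the very end of the fingers, on their centre line; the grasp point (between the pads) lies 19 mm behind it (env.grasp_offset is the distance from the TCP to the grasp point, in m); z points along the fingers, x is the direction in which the jaws open and shut, and the axes are right-handed (so a half turn about z gives the same grasp; the last joint's range is limited). The gripper opens to 85 mm and grips with 20 to 120 N. Pads are 22 mm wide; open, the fingers measure 114 mm over their backs; the gripper's body (76 mm by 85 mm) begins 54 mm behind the grasp point. The pads swing forward as they close: fully open they stand 13 mm farther back than shut.
Start: joints at [1.164, 0.313, 0.046, 1.304, 0, 1.431], TCP at [0.152, 0.555, 0.231] pointing down, gripper open.
Joint ranges: [-2.76, 2.76], [-0.86, 1.69], [-1.03, 1.26], [-2.2, 2.34], [-1.47, 1.5], [-3.14, 3.14]. Speed limits (rad/s): [2.57, 2.57, 3.14, 3.14, 3.14, 3.14].

INTERFACE

Orientations are given as a unit quaternion [w, x, y, z].
In Python, from workcell import status, viewer, env gives the robot as it stands.
- The arm moves only by the tool carry_out, never from a script. Its argument "plan" is a list of rows, each an object of numbers: "x", "y", "z": the shift along the tool's x, y, z in m; "ax", "ay", "az": the turn, a rotation vector about the tool's x, y, z in rad; "hand": the opening, from 0 (shut) to 1 (fully open). In form: [{"x": .., "y": .., "z": .., "ax": .., "ay": .., "az": .., "hand": ..}, ...]. A call has 1 to 12 rows; each row is the pose to reach, as a shift and turn from the pose measured when the call began, along the tool's axes at that moment; what a row does not reach only later rows make up. A row lasts 1/12 s, in which the tool goes at most 41.7 mm and 7.16 degrees, less where a joint would pass 70% of its speed; a pose out of reach is approached as far as the arm can. A call with a gripper value outside its range is refused whole. The fingers move at their own pace and stop on an object; "squeeze" is the grip in N (left out, the last holds). Time passes only in rows, so rows that repeat a pose let the fingers close. It gives the time, the measured TCP pose, the force and the opening at its end, in the units of the state.
- status.get_state(): the state, without advancing time (a new reading comes with each control period).
- viewer.read_camera(name): name is "scene" or "top"; returns the picture (400x640x3 uint8, red, green, blue); there is no depth.
- viewer.camera_model(name): a dict with "vfov" (degrees; the focal length in pixels is half the picture's height over the tangent of half this angle, whatever the lens; pixels are square), "cx", "cy" (the principal point, pixels), "T" (4x4, takes a point from camera to world coordinates). Camera axes: x right, y down, z forward; pixel columns grow to the right and rows downward; lengths in m; the calibration is good to about 2 mm. A picture is of the moment at which its call begins. camera_model takes no time and is no camera call.
- env.hand_in(): hands the job in, once; it reports no verdict.
The state is a dict: "clock": time; "joint_pos": joint angles; "qvel": joint speeds; "tau": joint torques, N m; "tcp_pos": TCP position; "orientation": TCP orientation; "wrist_force": force on the tool from outside, world axes, zero at the start; "ft_torque": the same for the moment, N m; "finger_gap": finger opening in m.
Only numpy, scipy, OpenCV 4.12 (cv2) and the standard library are available. Lean on these libraries where they do the work, as an engineer would, in place of code of your own. Each camera call takes 0.05 s, during which the arm holds its last target.

TASK

Lift the small sieve stack by the knob on its lid and set it on the shaker's deck, between the two stop posts and the cam. Then turn the four-winged nut clockwise, in the short arcs that the two guard lugs allow, until its cam holds the stack snugly against the posts; do not overtighten (the pan would be dented), do not knock hard against the lugs, and leave everything else on the bench where it stands.

Things in the scene. Friction and masses are not known exactly. Their poses are not given: they have to be found in the camera images.
- shaker: low white sieve shaker, 180 x 240 x 50 mm, fixed to the bench. Origin on the bench under its centre, z up. The deck is a disc, 92 mm across, 5 mm above the housing (top 55 mm above the bench), centred at its own (0, -0.060) m; the nut's upright spindle stands at its own (0, 0.017) m
- seat (a point): centre of the deck's upper face. Two upright round-topped posts, 12 mm thick and 36 mm tall, stand on the far side of it from the nut, at 45 degrees either side of that direction, and centre a stack pushed against them. They yield 1 mm per 12 N. A stack set down on the seat's centre is 1.5 to 5.5 mm short of them, as an earlier user set them: not measured, so tighten by feel
- stack: loose round stack of pan, sieve and lid, steel, 76 mm across (79 at the lid) and 53 mm tall, 0.5 kg, standing on the bench at first. Origin at the centre of its underside, z up
- knob (a point): point on the axis of the black knob on the stack's lid, 78 mm above its underside; the knob is an upright cylinder 20 mm thick, from 53 to 93 mm above the underside. Grip it across
- nut: steel spindle, wings on top, spiral cam at the bottom. Origin on its axis, 50 mm above the bench. Clockwise from above, the cam's radius on the deck's side grows from 33.5 to 48 mm, 2.5 mm per rad, and pushes the stack on to the posts; it starts at least 3.5 mm clear of a centred stack. Free turning takes 0.12 N m; pressing adds about 0.016 N m per N. Snug is 0.2 to 0.4 N m more than free. Let go, it eases back a little
- wings (a point): point on the nut's axis, 160 mm above the bench. The wings form an upright cross along this frame's own x and y: each is 8 mm thick, reaches 26 mm from the axis and stands from 16 mm below to 10 mm above this point. Grip with the fingers in two opposite notches (45 degrees to the wings; hub radius 10 mm) or on two opposite wing tips
- guard: aluminium bracket over the cam, fixed to the shaker: a plate 92 x 92 mm (top 112 mm above the bench, 27 mm of it on the deck's side of the axis). Origin on the nut's axis, 50 mm above the bench, axes as the shaker's. Two upright lugs, 10 x 12 mm, rise from it to 177 mm, inner faces 32 mm from the axis along its own +x and -x. Fingers gripping the nut have about 50 degrees to each side of its own y direction
- weight: brass weight on the shaker's housing, bystander, 26 mm across, 38 mm tall
- dish: small white dish on the shaker's housing, bystander, 56 mm across, 22 mm tall
- bottle_a: bottle, bystander, 72 mm across, 165 mm tall
- bottle_b: smaller bottle, bystander, 60 mm across, 140 mm tall
- sieve: spare sieve lying on the bench, bystander, 100 mm across, 36 mm tall
- brush: brush lying on the bench, bystander
- beaker: glass beaker, bystander, 70 mm across, 90 mm tall
Things that resemble listed ones, but are neither listed nor needed, are in the scene too. What is shaped like the stack but brown or pink is not meant.

How it is judged:
On the way, in this order (a step that is already met when the one before it is completed fails the run):
1. the stack stands on the deck, released (z of stack in the frame of shaker between 0.05 and 0.06 m and horizontal distance between stack and seat below 0.014 m and contact force between the fingers and stack below 0.1 N), for 0.3 s.
2. the nut is tightened until the cam presses the stack (z of stack in the frame of shaker between 0.05 and 0.06 m and horizontal distance between stack and seat below 0.014 m and contact force between nut and stack above 8 N), for 0.2 s.
At the end, for the whole second after the job is handed in: the stack stands upright (within 0.06 rad) and at rest on the deck, its centre within 14 mm of the deck's, and the cam presses it with 8 to 30 N (all of step 2 and contact force between nut and stack below 30 N and angle between stack's own z axis and vertical below 0.06 rad and linear speed of stack below 0.02 m/s); the robot touches nothing.
It fails at once if the cam presses the stack with more than 45 N (contact force between nut and stack above 45 N).
It fails at once if the fingers push a guard lug with more than 15 N (contact force between the fingers and guard above 15 N).
It fails at once if a bystander is moved by more than 20 mm (distance of any of weight, dish, bottle_a, bottle_b, sieve, brush, beaker from where it was at the start of the episode above 0.02 m).
It also fails if it takes over 72 s, if anything falls off the work surface, if the arm or the gripper's body presses on something with over 40 N, if the wrist force passes 120 N, or if a joint passes its speed limit or range.

## Working session

There is one attempt and no reset: what is moved stays moved. The work goes in short steps, Python scripts to look and compute and a tool call to move; the robot and the scene stay as the last step left them, time stands still between calls to the robot, and variables do not carry over. Pictures are saved under pics/ and viewed, and the job is handed in when it is done.

Besides the shell and the picture viewer there is one more tool, called after "Call:" as name(argument=value, ...) on one line, values as JSON. carry_out: Moves the arm, as the interface text tells. Its arguments: {"type":"object","properties":{"plan":{"type":"array"},"squeeze":{"type":"number"}},"required":["plan"]}

```bash
mkdir -p pics; ls
python3 - <<'E'
from workcell import status, viewer, env
import cv2, numpy as np
print(status.get_state())
for n in ("scene","top"):
    im=viewer.read_camera(n); cv2.imwrite(f"pics/{n}0.png",im[...,::-1])
    print(n,viewer.camera_model(n))
E
```

```text
pics
{'clock': 0.0, 'joint_pos': array([1.16442615e+00, 3.13976413e-01, 4.50074043e-02, 1.30362871e+00,
       2.88223991e-05, 1.43119292e+00]), 'qvel': array([-0.00011661, -0.00058902, -0.00157837, -0.00012994,  0.00174757,
       -0.00016427]), 'tau': array([-6.08949094e-06, -4.80629361e+01,  2.98533136e+01,  1.94350665e-02,
       -5.22761968e-05,  1.15698273e-05]), 'tcp_pos': array([0.15137786, 0.55418898, 0.23043416]), 'orientation': array([ 4.29034105e-04,  7.94862552e-01,  6.06788853e-01, -7.92081964e-04]), 'wrist_force': array([ 0.22363707, -0.40689695, -0.35252991]), 'ft_torque': array([-0.03050631, -0.02373313,  0.01687851]), 'finger_gap': 0.08558211331064956}
scene {'vfov': 46.97081349231932, 'cx': 321.76491883638505, 'cy': 197.43238669827878, 'T': array([[ 0.63676364,  0.45466614, -0.62274454,  1.3604039 ],
       [ 0.77074307, -0.3522033 ,  0.53095006, -0.71193923],
       [ 0.02207233, -0.81806573, -0.57470103,  0.85983914],
       [ 0.        ,  0.        ,  0.        ,  1.        ]])}
top {'vfov': 51.0693013579556, 'cx': 322.533317518489, 'cy': 203.35298769919433, 'T': array([[-2.21682178e-02, -9.86660853e-01,  1.61272848e-01,
         3.39999290e-01],
       [-9.99662719e-01,  1.96930442e-02, -1.69302215e-02,
        -1.21156084e-03],
       [ 1.35284334e-02, -1.61593766e-01, -9.86764631e-01,
         1.31983418e+00],
       [ 0.00000000e+00,  0.00000000e+00,  0.00000000e+00,
         1.00000000e+00]])}
```

View pics/scene0.png

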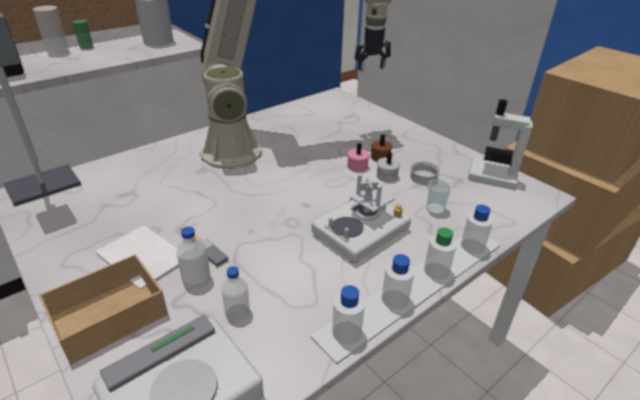

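View pics/top0.png

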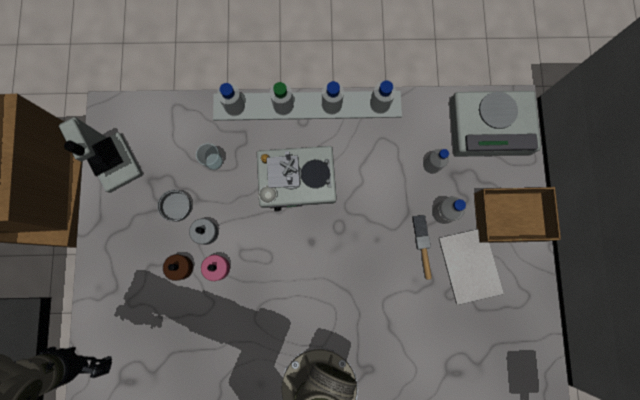

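Stack candidates in the top view are pink at (215,267), brown at (177,266), steel-grey at (203,231) and the open spare sieve at (175,206). The grey one, with a black knob, fits the description. I'll check it in a crop.

Run:
```python
import cv2, numpy as np
t=cv2.imread("pics/top0.png"); s=cv2.imread("pics/scene0.png")
cv2.imwrite("pics/c1.png",cv2.resize(t[140:220,250:350],None,fx=8,fy=7.5,interpolation=cv2.INTER_CUBIC)[:600,:800])
cv2.imwrite("pics/c2.png",cv2.resize(t[185:285,150:240],None,fx=6,fy=6,interpolation=cv2.INTER_CUBIC))
cv2.imwrite("pics/c3.png",cv2.resize(s[130:270,300:460],None,fx=4.25,fy=4.25,interpolation=cv2.INTER_CUBIC))
```

```text
(no output)
```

View pics/c1.png

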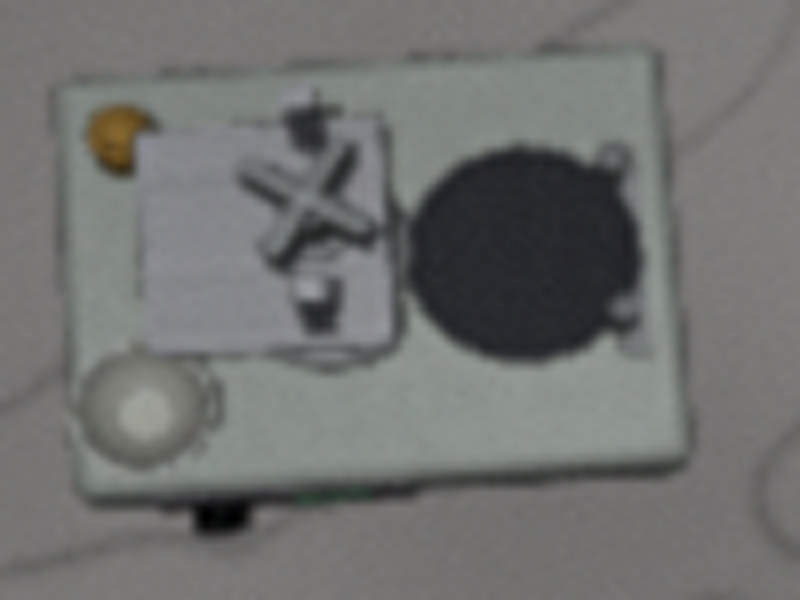

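View pics/c2.png

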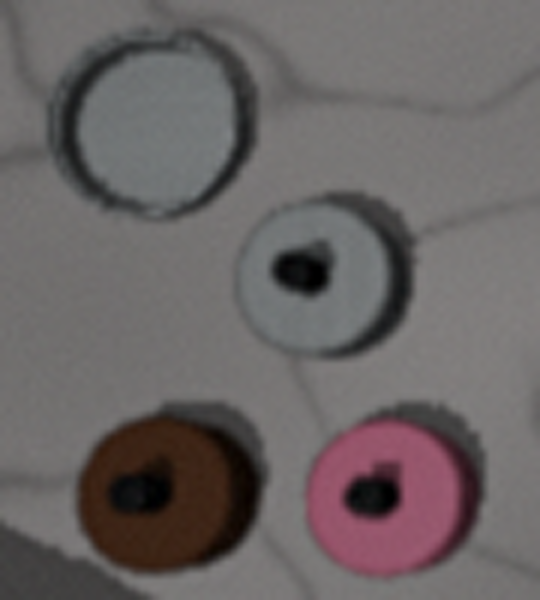

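View pics/c3.png

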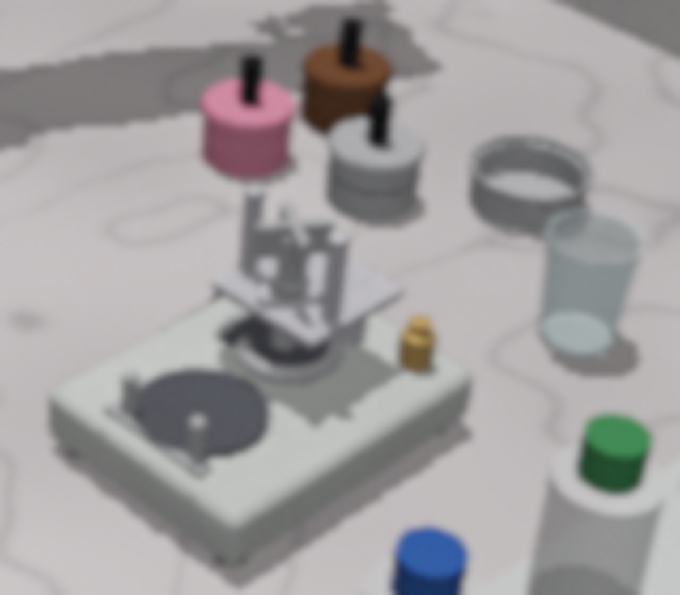

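The grey stack matches: steel body, black knob, top-view lid centre about (203,231). On the shaker (top view) the deck is at about (316,174), the posts on the right at (326,161) and (328,181), the wings' hub at about (288.5,167), and the lugs above and below it.

```bash
cat > h.py <<'E'
import numpy as np, cv2
from workcell import viewer
M={n:viewer.camera_model(n) for n in("scene","top")}
def proj(n,P):
    m=M[n];T=np.array(m["T"]);P=np.atleast_2d(P);c=(P-T[:3,3])@T[:3,:3]
    f=200/np.tan(np.radians(m["vfov"]/2))
    return np.c_[m["cx"]+f*c[:,0]/c[:,2],m["cy"]+f*c[:,1]/c[:,2]]
def back(n,uv,z):
    m=M[n];T=np.array(m["T"]);f=200/np.tan(np.radians(m["vfov"]/2))
    d=T[:3,:3]@np.array([(uv[0]-m["cx"])/f,(uv[1]-m["cy"])/f,1.]);o=T[:3,3]
    return o+d*(z-o[2])/d[2]
def draw(im,n,P,c,sc,o):
    for p in (proj(n,P)+0.5-np.array(o))*sc: cv2.circle(im,tuple(int(round(v)) for v in p),2,c,-1)
def circ(x,y,z,r,k=24):
    a=np.linspace(0,2*np.pi,k,endpoint=False);return np.c_[x+r*np.cos(a),y+r*np.sin(a),0*a+z]
E
python3 - <<'E'
from h import *
for n,roi in (("top",(295,155,40,40)),("scene",(325,212,45,30))):
    im=cv2.imread(f"pics/{n}0.png").astype(int)
    x,y,w,h=roi; g=im[y:y+h,x:x+w].max(2)
    m=(g<85).astype(np.uint8)
    k,l,st,ce=cv2.connectedComponentsWithStats(m); i=1+st[1:,4].argmax()
    c=max(cv2.findContours((l==i).astype(np.uint8),0,1)[0],key=len)
    e=cv2.fitEllipse(cv2.convexHull(c)); e=(e[0][0]+x,e[0][1]+y),e[1]; print(n,st[i],e,back(n,e[0],.055))
for n,uv in(("top",(288.5,167.1)),): print("hub",back(n,uv,.170))
uvt=[(250+u/8-.5,140+v/7.5-.5) for u,v in((62,85),(655,50),(688,470),(85,495))]
print("corners",[back("top",u,.05)[:2].round(4) for u in uvt])
print("lid",back("top",(150+315/6-.5,185+278/6-.5),.053),"knobtop",back("top",(150+293/6-.5,185+268/6-.5),.093))
print("knobtop sc",back("scene",(300+381/4.25-.5,130+98/4.25-.5),.093),"lid",back("scene",(300+376/4.25-.5,130+145/4.25-.5),.053))
E
```

```text
top [  0   4  35  29 698] ((314.2247066497803, 173.10742568969727), (27.85953140258789, 37.003509521484375)) [0.64214242 0.00071578 0.055     ]
scene [35  0 10  4 29] ((364.5, 212.0), (4.87076473236084, 11.759066581726074)) [0.62186665 0.08324458 0.055     ]
hub [0.63341503 0.07273316 0.17      ]
corners [array([0.7182, 0.1777]), array([ 0.7292, -0.0548]), array([ 0.5504, -0.063 ]), array([0.5447, 0.1684])]
lid [0.47018084 0.34314666 0.053     ] knobtop [0.47118981 0.34308564 0.093     ]
knobtop sc [0.46547115 0.34559256 0.093     ] lid [0.46974648 0.3414133  0.053     ]
```

```bash
cat >> h.py <<'E'
def S(p,sx,sy,yaw):
    c,s=np.cos(yaw),np.sin(yaw);p=np.atleast_2d(np.array(p,float))
    return np.c_[sx+c*p[:,0]-s*p[:,1],sy+s*p[:,0]+c*p[:,1],p[:,2]]
def rect(x0,x1,y0,y1,z,k=40):
    t=np.linspace(0,1,k)[:,None];c=[np.array(v) for v in((x0,y0,z),(x1,y0,z),(x1,y1,z),(x0,y1,z))]
    return np.vstack([c[i]*(1-t)+c[(i+1)%4]*t for i in range(4)])
def overlay(img,n,pose,wang,st,crop,sc,out):
    x,y,w,h=crop;im=cv2.resize(img[y:y+h,x:x+w],None,fx=sc,fy=sc,interpolation=cv2.INTER_CUBIC)
    D=lambda P,c:draw(im,n,S(P,*pose),c,sc,(x,y))
    D(rect(-.09,.09,-.12,.12,.05),(0,0,255)); D(circ(0,-.06,.055,.046,40),(0,255,255))
    for sx in(-1,1):
        px,py=sx*(.044+.0035)*.7071,-.06-(.044+.0035)*.7071; D(circ(px,py,.091,.006,8),(0,255,0))
        D(rect(*( (.032,.042) if sx>0 else(-.042,-.032)),.011,.023,.177,5),(255,0,255))
    D(rect(-.046,.046,-.010,.082,.112,20),(255,0,0))
    for k in range(4):
        a=wang+k*np.pi/2; D([[r*np.cos(a),.017+r*np.sin(a),.170] for r in(0.,.01,.018,.026)],(0,128,255))
    if st is not None:
        draw(im,n,circ(st[0],st[1],.053,.0395),(0,255,0),sc,(x,y));draw(im,n,circ(st[0],st[1],0,.038),(0,255,0),sc,(x,y));draw(im,n,circ(st[0],st[1],.093,.01,10),(0,255,255),sc,(x,y))
    cv2.imwrite(out,im)
E
cat > ov.py <<'E'
from h import *
import sys
p=tuple(map(float,sys.argv[1:7]));tag=sys.argv[7]
for n,cr,sc in(("top",(150,140,200,145),4),("scene",(300,130,160,140),4.25)):
    overlay(cv2.imread(f"pics/{n}0.png"),n,p[:3],p[3],p[4:6],cr,sc,f"pics/ov_{n}{tag}.png")
E
python3 ov.py .638 .058 .042 0.75 .470 .343 a
```

```text
(no output)
```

View pics/ov_topa.png

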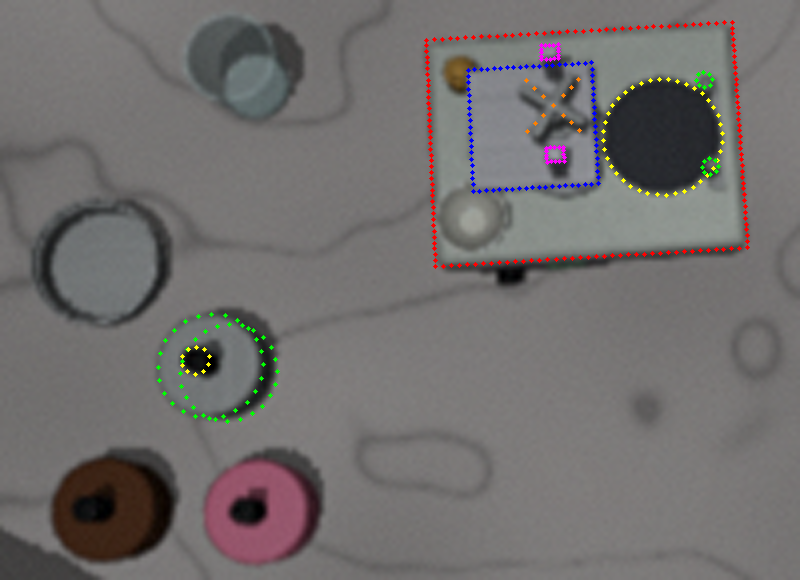

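View pics/ov_scenea.png

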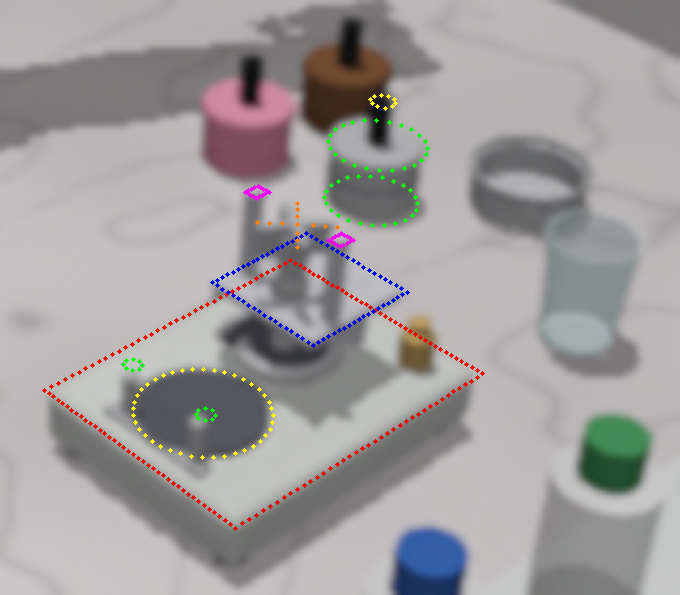

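Run:
```python
from h import *
from workcell import status
s=status.get_state(); 
from scipy.spatial.transform import Rotation as R
q=s['orientation'];Rm=R.from_quat([q[1],q[2],q[3],q[0]]).as_matrix();p=s['tcp_pos']
g=s['finger_gap']
P=np.array([p,p+Rm@[.057,0,-.013],p+Rm@[-.057,0,-.013],p+Rm@[g/2,0,-.013],p+Rm@[-g/2,0,-.013]])
for n,c,sc in(("top",(40,335,80,60),8),("scene",(330,20,80,60),8)):
    print(n,proj(n,P).round(1).tolist(), proj(n,[[0,0,0]]))
    im=cv2.imread(f"pics/{n}0.png");x,y,w,h=c
    im=cv2.resize(im[y:y+h,x:x+w],None,fx=sc,fy=sc,interpolation=cv2.INTER_CUBIC)
    draw(im,n,P,(0,0,255),sc,(x,y));cv2.imwrite(f"pics/g_{n}.png",im)
```

```text
top [[93.7, 354.2], [68.6, 349.4], [113.2, 361.1], [74.2, 350.9], [107.6, 359.6]] [[318.66417329 387.51482919]]
scene [[371.3, 73.6], [384.3, 68.5], [358.5, 72.1], [381.1, 69.0], [361.8, 71.7]] [[231.67628446 153.02631959]]
```

View pics/g_top.png

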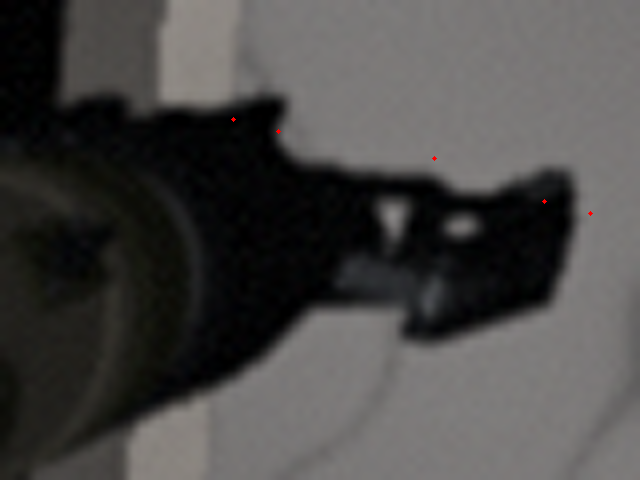

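View pics/g_scene.png

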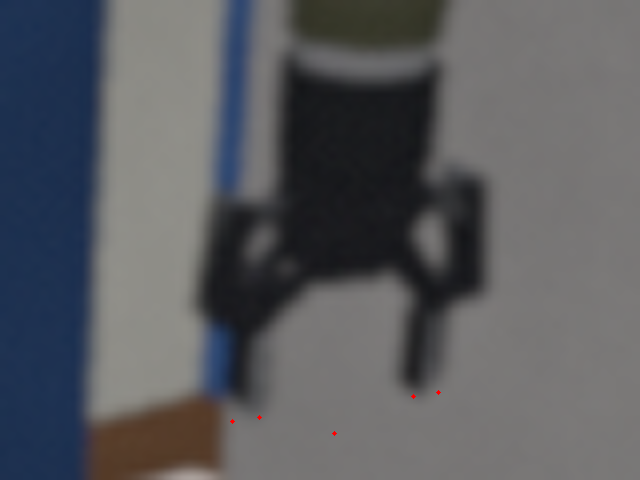

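Run:
```python
from h import *
p=(.638,.058,.042)
overlay(cv2.imread("pics/top0.png"),"top",p,.75,None,(252,140,92,72),8,"pics/z_top.png")
overlay(cv2.imread("pics/scene0.png"),"scene",p,.75,None,(306,168,110,95),7,"pics/z_sc.png")
```

```text
(no output)
```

View pics/z_top.png

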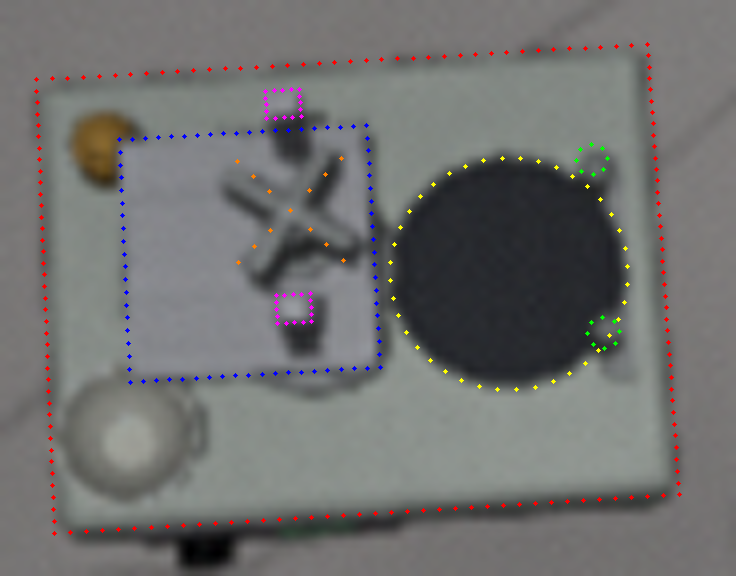

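View pics/z_sc.png

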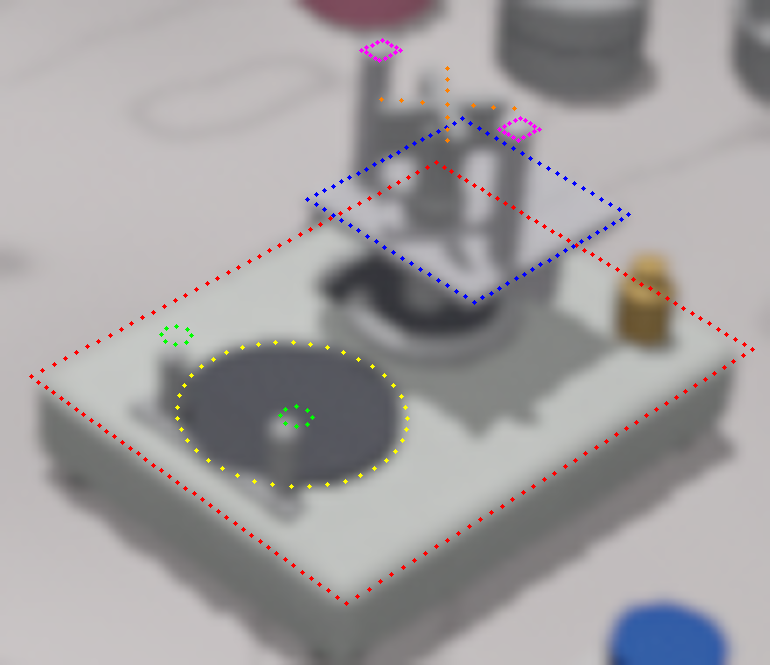

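Choice: the grey steel stack at about (0.4705, 0.343). Shaker pose is about (0.638, 0.058), yaw 0.05. The wings point along about 60° and -30° in world.

```bash
cat > d.py <<'E'
import numpy as np,sys
from workcell import status
from scipy.spatial.transform import Rotation as R
s=status.get_state();q=s['orientation'];Rm=R.from_quat([q[1],q[2],q[3],q[0]]).as_matrix();p=s['tcp_pos']
print("t",round(s['clock'],2),"tcp",p.round(4),"A",round(np.degrees(np.arctan2(Rm[1,0],Rm[0,0])),1),"tiltz",Rm[:,2].round(3),"F",s['wrist_force'].round(2),"M",s['ft_torque'].round(3),"gap",round(s['finger_gap'],4),"j",s['joint_pos'].round(2))
if len(sys.argv)>4:
    x,y,z,A=map(float,sys.argv[1:5]);A=np.radians(A)
    T=np.array([[np.cos(A),np.sin(A),0],[np.sin(A),-np.cos(A),0],[0,0,-1.]])
    print("shift",(Rm.T@(np.array([x,y,z])-p)).round(4),"rot",R.from_matrix(Rm.T@T).as_rotvec().round(4))
E
python3 d.py .4705 .343 .15 75; python3 d.py .4705 .343 .062 75
```

```text
t 0.1 tcp [0.1514 0.5542 0.2305] A 74.7 tiltz [-0.001 -0.002 -1.   ] F [-0.51  0.09  0.31] M [-0.044 -0.025  0.02 ] gap 0.0852 j [ 1.16  0.31  0.05  1.3  -0.    1.43]
shift [-0.1195  0.3635  0.0806] rot [-0.0002  0.0017 -0.005 ]
t 0.1 tcp [0.1514 0.5542 0.2305] A 74.7 tiltz [-0.001 -0.002 -1.   ] F [-0.51  0.09  0.31] M [-0.044 -0.025  0.02 ] gap 0.0852 j [ 1.16  0.31  0.05  1.3  -0.    1.43]
shift [-0.1194  0.3635  0.1686] rot [-0.0002  0.0017 -0.005 ]
```

Call:
carry_out(plan=[{"x": -0.012,"y": 0.036,"z": 0.008,"hand": 1},{"x": -0.024,"y": 0.073,"z": 0.016,"hand": 1},{"x": -0.036,"y": 0.109,"z": 0.024,"hand": 1},{"x": -0.048,"y": 0.145,"z": 0.032,"hand": 1},{"x": -0.06,"y": 0.182,"z": 0.04,"hand": 1},{"x": -0.072,"y": 0.218,"z": 0.048,"hand": 1},{"x": -0.084,"y": 0.254,"z": 0.056,"hand": 1},{"x": -0.096,"y": 0.291,"z": 0.064,"hand": 1},{"x": -0.108,"y": 0.327,"z": 0.072,"hand": 1},{"x": -0.1195,"y": 0.3635,"z": 0.08,"hand": 1},{"x": -0.1195,"y": 0.3635,"z": 0.08,"hand": 1},{"x": -0.1195,"y": 0.3635,"z": 0.08,"hand": 1}], squeeze=20)

```text
schema error: expected keys x, y, z, ax, ay, az, hand
```

```bash
python3 d.py .4705 .343 .063 75
python3 - <<'E'
from h import *
for n,c,sc in(("top",(150,180,120,90),6),("scene",(340,100,100,90),6)):
    im=viewer.read_camera(n)[...,::-1].copy();cv2.imwrite(f"pics/{n}1.png",im);x,y,w,h=c
    cv2.imwrite(f"pics/c_{n}1.png",cv2.resize(im[y:y+h,x:x+w],None,fx=sc,fy=sc,interpolation=cv2.INTER_CUBIC))
E
```

```text
t 0.1 tcp [0.1514 0.5542 0.2305] A 74.7 tiltz [-0.001 -0.002 -1.   ] F [-0.51  0.09  0.31] M [-0.044 -0.025  0.02 ] gap 0.0852 j [ 1.16  0.31  0.05  1.3  -0.    1.43]
shift [-0.1194  0.3635  0.1676] rot [-0.0002  0.0017 -0.005 ]
```

View pics/c_scene1.png

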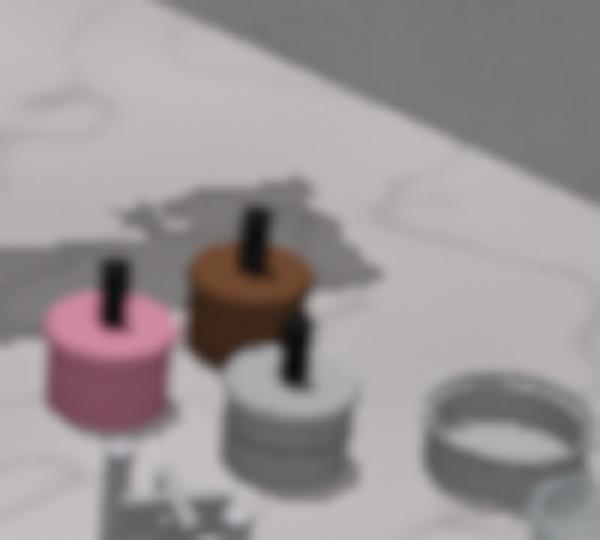

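The call was refused because every key is needed, so the arm has not moved. I'll resend it.

Call:
carry_out(plan=[{"x": -0.012,"y": 0.036,"z": 0.008,"ax": 0,"ay": 0,"az": 0,"hand": 1},{"x": -0.024,"y": 0.073,"z": 0.016,"ax": 0,"ay": 0,"az": 0,"hand": 1},{"x": -0.036,"y": 0.109,"z": 0.024,"ax": 0,"ay": 0,"az": 0,"hand": 1},{"x": -0.048,"y": 0.145,"z": 0.032,"ax": 0,"ay": 0,"az": 0,"hand": 1},{"x": -0.06,"y": 0.182,"z": 0.04,"ax": 0,"ay": 0,"az": 0,"hand": 1},{"x": -0.072,"y": 0.218,"z": 0.048,"ax": 0,"ay": 0,"az": 0,"hand": 1},{"x": -0.084,"y": 0.254,"z": 0.056,"ax": 0,"ay": 0,"az": 0,"hand": 1},{"x": -0.096,"y": 0.291,"z": 0.064,"ax": 0,"ay": 0,"az": 0,"hand": 1},{"x": -0.108,"y": 0.327,"z": 0.072,"ax": 0,"ay": 0,"az": 0,"hand": 1},{"x": -0.1195,"y": 0.3635,"z": 0.08,"ax": 0,"ay": 0,"az": 0,"hand": 1},{"x": -0.1195,"y": 0.3635,"z": 0.08,"ax": 0,"ay": 0,"az": 0,"hand": 1},{"x": -0.1195,"y": 0.3635,"z": 0.08,"ax": 0,"ay": 0,"az": 0,"hand": 1}], squeeze=20)

```text
clock: 1.2
tcp_pos: [0.4718, 0.3415, 0.1498]
orientation: [0.0, 0.796, 0.605, -0.001]
wrist_force: [-0.4, 0.1, 0.7]
finger_gap: 0.0857
```

```bash
python3 d.py .4705 .343 .063 75
python3 - <<'E'
from h import *
for n,c,sc in(("top",(150,180,120,90),6),("scene",(340,100,100,90),6)):
    im=viewer.read_camera(n)[...,::-1].copy();cv2.imwrite(f"pics/{n}1.png",im);x,y,w,h=c
    cv2.imwrite(f"pics/c_{n}1.png",cv2.resize(im[y:y+h,x:x+w],None,fx=sc,fy=sc,interpolation=cv2.INTER_CUBIC))
E
```

```text
t 1.2 tcp [0.4718 0.3415 0.1498] A 74.5 tiltz [-0.002 -0.002 -1.   ] F [-0.38  0.08  0.7 ] M [ 0.018  0.049 -0.033] gap 0.0857 j [ 0.49  0.36 -0.08  1.13 -0.    0.76]
shift [ 0.0013 -0.0015  0.0868] rot [-0.0015  0.0022 -0.009 ]
```

View pics/c_scene1.png

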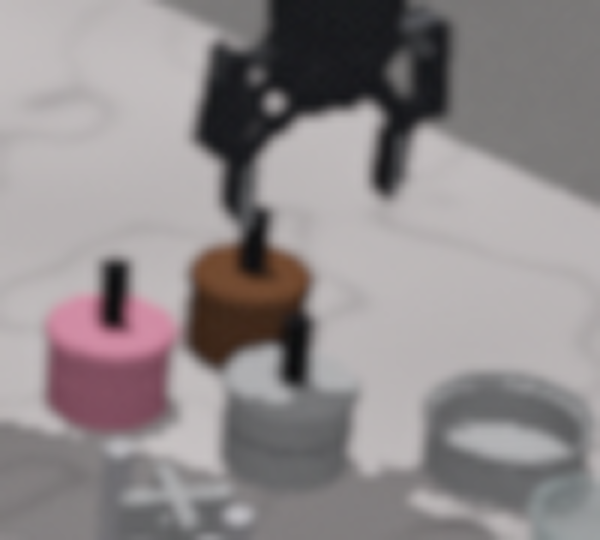

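Run:
```python
from h import *
for xy in((.4718,.3415),(.4705,.343)):
  for z in (.163,.15,.093,.053): print(xy,z,((proj("scene",[[*xy,z]])-[340,100]+.5)*6).round(0), ((proj("top",[[*xy,z]])-[150,180]+.5)*6).round(0))
```

```text
(0.4718, 0.3415) 0.163 [[315. 213.]] [[254. 281.]]
(0.4718, 0.3415) 0.15 [[312. 235.]] [[262. 284.]]
(0.4718, 0.3415) 0.093 [[301. 325.]] [[296. 297.]]
(0.4718, 0.3415) 0.053 [[294. 386.]] [[318. 305.]]
(0.4705, 0.343) 0.163 [[315. 212.]] [[251. 284.]]
(0.4705, 0.343) 0.15 [[312. 233.]] [[259. 287.]]
(0.4705, 0.343) 0.093 [[301. 323.]] [[293. 299.]]
(0.4705, 0.343) 0.053 [[294. 384.]] [[315. 307.]]
```

View pics/c_top1.png

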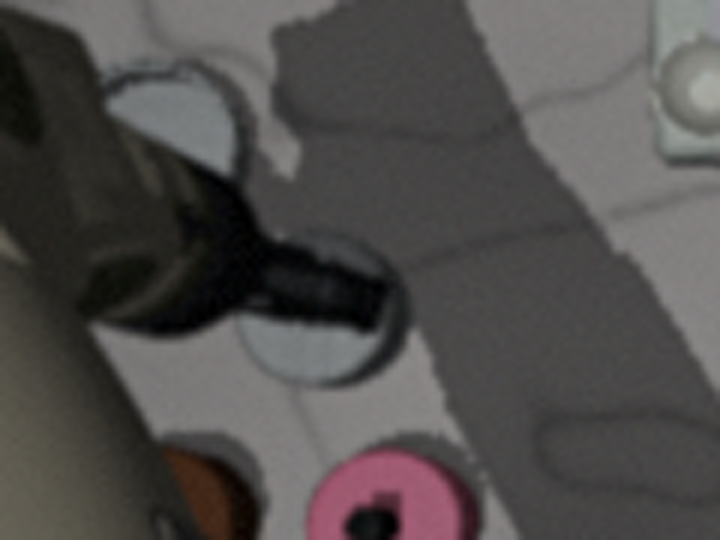

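The scene crop shows the knob top at about (298,318), against a predicted (301,323), so they agree to under 1 px. Descending and gripping.

Call:
carry_out(plan=[{"x": 0.001,"y": -0.001,"z": 0.03,"ax": 0,"ay": 0,"az": 0,"hand": 1},{"x": 0.001,"y": -0.001,"z": 0.06,"ax": 0,"ay": 0,"az": 0,"hand": 1},{"x": 0.001,"y": -0.001,"z": 0.086,"ax": 0,"ay": 0,"az": 0,"hand": 1},{"x": 0.001,"y": -0.001,"z": 0.086,"ax": 0,"ay": 0,"az": 0,"hand": 0.4},{"x": 0.001,"y": -0.001,"z": 0.086,"ax": 0,"ay": 0,"az": 0,"hand": 0},{"x": 0.001,"y": -0.001,"z": 0.086,"ax": 0,"ay": 0,"az": 0,"hand": 0},{"x": 0.001,"y": -0.001,"z": 0.086,"ax": 0,"ay": 0,"az": 0,"hand": 0},{"x": 0.001,"y": -0.001,"z": 0.086,"ax": 0,"ay": 0,"az": 0,"hand": 0},{"x": 0.001,"y": -0.001,"z": 0.086,"ax": 0,"ay": 0,"az": 0,"hand": 0}], squeeze=20)

```text
clock: 2.05
tcp_pos: [0.4702, 0.345, 0.0666]
orientation: [0.0, 0.795, 0.607, 0.001]
wrist_force: [-0.2, -0.5, 4.4]
finger_gap: 0.0187
```

```bash
python3 d.py
```

```text
t 2.05 tcp [0.4702 0.345  0.0666] A 74.7 tiltz [ 0.001  0.    -1.   ] F [-0.22 -0.51  4.41] M [-0.029  0.119  0.034] gap 0.0187 j [ 0.5   0.43 -0.21  0.94 -0.    0.76]
```

Call:
carry_out(plan=[{"x": 0,"y": 0,"z": 0,"ax": 0,"ay": 0,"az": 0,"hand": 0.6},{"x": 0,"y": 0,"z": 0,"ax": 0,"ay": 0,"az": 0,"hand": 0.6},{"x": 0,"y": 0,"z": 0,"ax": 0,"ay": 0,"az": -0.12,"hand": 0.6},{"x": 0,"y": 0,"z": 0,"ax": 0,"ay": 0,"az": -0.24,"hand": 0.6},{"x": 0,"y": 0,"z": 0,"ax": 0,"ay": 0,"az": -0.36,"hand": 0.6},{"x": 0,"y": 0,"z": 0,"ax": 0,"ay": 0,"az": -0.48,"hand": 0.6},{"x": 0,"y": 0,"z": 0,"ax": 0,"ay": 0,"az": -0.6,"hand": 0.6},{"x": 0,"y": 0,"z": 0,"ax": 0,"ay": 0,"az": -0.72,"hand": 0.6},{"x": 0,"y": 0,"z": 0,"ax": 0,"ay": 0,"az": -0.84,"hand": 0.6},{"x": 0,"y": 0,"z": 0,"ax": 0,"ay": 0,"az": -0.96,"hand": 0.6},{"x": 0,"y": 0,"z": 0,"ax": 0,"ay": 0,"az": -1.08,"hand": 0.6},{"x": 0,"y": 0,"z": 0,"ax": 0,"ay": 0,"az": -1.2,"hand": 0.6}])

```text
clock: 3.05
tcp_pos: [0.4703, 0.3449, 0.0666]
orientation: [0.001, 0.311, 0.95, 0.0]
wrist_force: [0.7, 0.7, 0.1]
finger_gap: 0.0513
```

Call:
carry_out(plan=[{"x": 0,"y": 0,"z": 0,"ax": 0,"ay": 0,"az": -0.12,"hand": 0.6},{"x": 0,"y": 0,"z": 0,"ax": 0,"ay": 0,"az": -0.24,"hand": 0.6},{"x": 0,"y": 0,"z": 0,"ax": 0,"ay": 0,"az": -0.34,"hand": 0.3},{"x": 0,"y": 0,"z": 0,"ax": 0,"ay": 0,"az": -0.34,"hand": 0},{"x": 0,"y": 0,"z": 0,"ax": 0,"ay": 0,"az": -0.34,"hand": 0},{"x": 0,"y": 0,"z": 0,"ax": 0,"ay": 0,"az": -0.34,"hand": 0},{"x": 0,"y": 0,"z": 0,"ax": 0,"ay": 0,"az": -0.34,"hand": 0},{"x": 0,"y": 0,"z": 0,"ax": 0,"ay": 0,"az": -0.34,"hand": 0},{"x": 0,"y": 0,"z": 0,"ax": 0,"ay": 0,"az": -0.34,"hand": 0}], squeeze=40)

```text
clock: 3.8
tcp_pos: [0.4705, 0.3449, 0.0668]
orientation: [0.001, 0.146, 0.989, 0.0]
wrist_force: [0.5, -1.3, 1.0]
finger_gap: 0.0186
```

```bash
python3 d.py .641 -.0005 .27 182.9
```

```text
t 3.8 tcp [0.4705 0.3449 0.0668] A 163.2 tiltz [ 0.002  0.    -1.   ] F [ 0.46 -1.34  0.98] M [-0.169 -0.12  -0.063] gap 0.0186 j [ 0.5   0.43 -0.21  0.94 -0.   -0.78]
shift [-0.2632 -0.2813 -0.203 ] rot [ 0.0005  0.0017 -0.3435]
```

Call:
carry_out(plan=[{"x": 0,"y": 0,"z": -0.02,"ax": 0,"ay": 0,"az": 0,"hand": 0},{"x": 0,"y": 0,"z": -0.05,"ax": 0,"ay": 0,"az": 0,"hand": 0},{"x": 0,"y": 0,"z": -0.085,"ax": 0,"ay": 0,"az": 0,"hand": 0},{"x": 0,"y": 0,"z": -0.12,"ax": 0,"ay": 0,"az": 0,"hand": 0},{"x": -0.01,"y": -0.01,"z": -0.155,"ax": 0,"ay": 0,"az": 0,"hand": 0},{"x": -0.025,"y": -0.027,"z": -0.185,"ax": 0,"ay": 0,"az": -0.05,"hand": 0},{"x": -0.045,"y": -0.048,"z": -0.203,"ax": 0,"ay": 0,"az": -0.1,"hand": 0},{"x": -0.065,"y": -0.069,"z": -0.203,"ax": 0,"ay": 0,"az": -0.15,"hand": 0},{"x": -0.087,"y": -0.093,"z": -0.203,"ax": 0,"ay": 0,"az": -0.2,"hand": 0},{"x": -0.109,"y": -0.116,"z": -0.203,"ax": 0,"ay": 0,"az": -0.25,"hand": 0},{"x": -0.131,"y": -0.14,"z": -0.203,"ax": 0,"ay": 0,"az": -0.3,"hand": 0},{"x": -0.153,"y": -0.164,"z": -0.203,"ax": 0,"ay": 0,"az": -0.34,"hand": 0}])

```text
clock: 4.8
tcp_pos: [0.5688, 0.1423, 0.2684]
orientation: [-0.001, -0.025, 1.0, 0.0]
wrist_force: [0.6, -0.2, -5.6]
finger_gap: 0.0189
```

```bash
python3 d.py .641 -.0005 .27 182.9
```

```text
t 4.8 tcp [0.5688 0.1423 0.2684] A -177.2 tiltz [-0.002  0.    -1.   ] F [ 0.63 -0.18 -5.58] M [ 0.084 -0.061 -0.005] gap 0.0189 j [ 0.11  0.33  0.16  1.4   0.   -1.51]
shift [-0.0651 -0.1462 -0.0018] rot [ 0.0004 -0.0016 -0.0012]
```

Call:
carry_out(plan=[{"x": -0.013,"y": -0.029,"z": -0.001,"ax": 0,"ay": 0,"az": 0,"hand": 0},{"x": -0.026,"y": -0.058,"z": -0.001,"ax": 0,"ay": 0,"az": 0,"hand": 0},{"x": -0.039,"y": -0.088,"z": -0.001,"ax": 0,"ay": 0,"az": 0,"hand": 0},{"x": -0.052,"y": -0.117,"z": -0.001,"ax": 0,"ay": 0,"az": 0,"hand": 0},{"x": -0.06,"y": -0.135,"z": -0.001,"ax": 0,"ay": 0,"az": 0,"hand": 0},{"x": -0.065,"y": -0.146,"z": 0,"ax": 0,"ay": 0,"az": 0,"hand": 0},{"x": -0.065,"y": -0.146,"z": 0.02,"ax": 0,"ay": 0,"az": 0,"hand": 0},{"x": -0.065,"y": -0.146,"z": 0.05,"ax": 0,"ay": 0,"az": 0,"hand": 0},{"x": -0.065,"y": -0.146,"z": 0.08,"ax": 0,"ay": 0,"az": 0,"hand": 0},{"x": -0.065,"y": -0.146,"z": 0.1,"ax": 0,"ay": 0,"az": 0,"hand": 0},{"x": -0.065,"y": -0.146,"z": 0.1,"ax": 0,"ay": 0,"az": 0,"hand": 0},{"x": -0.065,"y": -0.146,"z": 0.1,"ax": 0,"ay": 0,"az": 0,"hand": 0}])

```text
clock: 5.8
tcp_pos: [0.6388, 0.0007, 0.1662]
orientation: [-0.004, -0.025, 1.0, 0.001]
wrist_force: [0.1, -0.6, -4.4]
finger_gap: 0.0186
```

```bash
python3 d.py .641 -.0005 .125 182.9;  python3 - <<'E'
from h import *
for n,c,sc in(("top",(252,130,100,82),7),("scene",(306,150,110,110),5.4)):
    im=viewer.read_camera(n)[...,::-1].copy();cv2.imwrite(f"pics/{n}2.png",im);x,y,w,h=c
    im=cv2.resize(im[y:y+h,x:x+w],None,fx=sc,fy=sc,interpolation=cv2.INTER_CUBIC)
    p=(.638,.058,.05)
    draw(im,n,S(circ(0,-.06,.055,.046,40),*p),(0,255,255),sc,(x,y))
    cv2.imwrite(f"pics/c_{n}2.png",im)
E
```

```text
t 5.8 tcp [0.6388 0.0007 0.1662] A -177.1 tiltz [-0.007  0.001 -1.   ] F [ 0.05 -0.59 -4.36] M [-0.036 -0.033 -0.06 ] gap 0.0186 j [-0.12  0.47  0.11  1.23  0.   -1.75]
shift [-0.0024 -0.0014  0.0411] rot [ 0.0017 -0.007  -0.0006]
```

View pics/c_scene2.png

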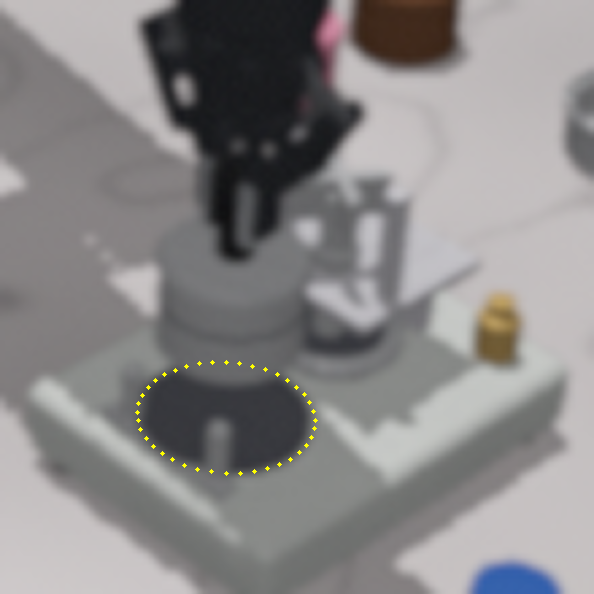

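View pics/c_top2.png

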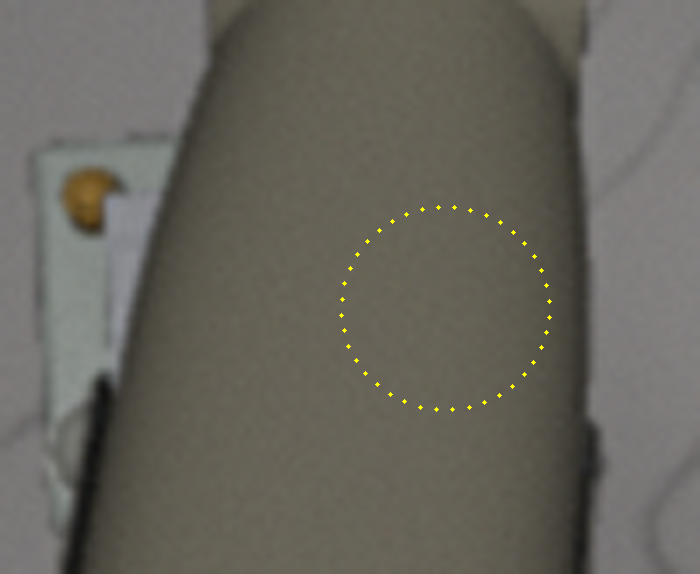

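The scene crop shows the stack held above the deck (deck ring centred at about (227,418)), and the shifts agree. Lowering with a check on force.

Call:
carry_out(plan=[{"x": -0.002,"y": -0.001,"z": 0.01,"ax": 0.002,"ay": -0.007,"az": 0,"hand": 0},{"x": -0.0025,"y": -0.0015,"z": 0.02,"ax": 0.002,"ay": -0.007,"az": 0,"hand": 0},{"x": -0.0025,"y": -0.0015,"z": 0.03,"ax": 0.002,"ay": -0.007,"az": 0,"hand": 0},{"x": -0.0025,"y": -0.0015,"z": 0.039,"ax": 0.002,"ay": -0.007,"az": 0,"hand": 0},{"x": -0.0025,"y": -0.0015,"z": 0.039,"ax": 0.002,"ay": -0.007,"az": 0,"hand": 0},{"x": -0.0025,"y": -0.0015,"z": 0.039,"ax": 0.002,"ay": -0.007,"az": 0,"hand": 0}])

```text
clock: 6.4
tcp_pos: [0.6432, -0.0011, 0.1296]
orientation: [0.002, -0.025, 1.0, -0.001]
wrist_force: [0.5, -0.8, -5.5]
finger_gap: 0.0185
```

```bash
python3 d.py .641 -.0005 .122 182.9;  python3 - <<'E'
from h import *
for n,c,sc in(("scene",(306,150,110,110),5.4),):
    im=viewer.read_camera(n)[...,::-1].copy();cv2.imwrite(f"pics/{n}3.png",im);x,y,w,h=c
    im=cv2.resize(im[y:y+h,x:x+w],None,fx=sc,fy=sc,interpolation=cv2.INTER_CUBIC)
    p=(.638,.058,.05)
    draw(im,n,S(circ(0,-.06,.055,.046,40),*p),(0,255,255),sc,(x,y))
    cv2.imwrite(f"pics/c_{n}3.png",im)
E
```

```text
t 6.4 tcp [ 0.6432 -0.0011  0.1296] A -177.1 tiltz [ 0.005 -0.001 -1.   ] F [ 0.49 -0.78 -5.53] M [-0.026  0.041 -0.029] gap 0.0185 j [-0.13  0.48  0.05  1.13 -0.   -1.75]
shift [0.0022 0.0007 0.0076] rot [-0.0012  0.0049 -0.0007]
```

View pics/c_scene3.png

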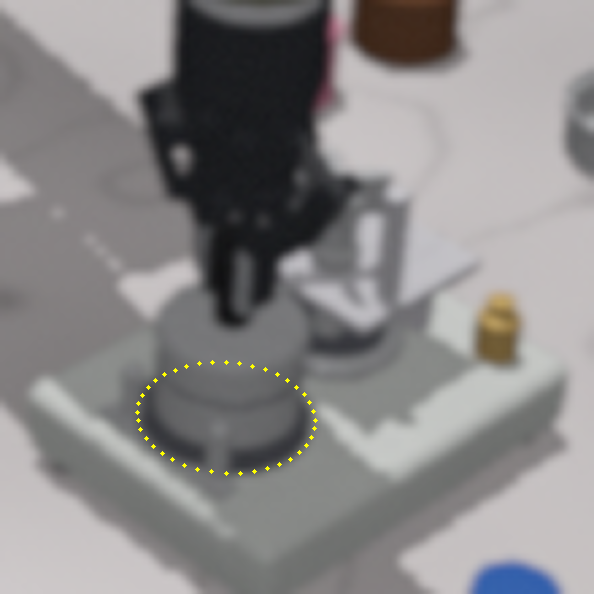

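Call:
carry_out(plan=[{"x": 0.002,"y": 0.0005,"z": 0.003,"ax": 0,"ay": 0.005,"az": 0,"hand": 0},{"x": 0.0025,"y": 0.0005,"z": 0.006,"ax": 0,"ay": 0.005,"az": 0,"hand": 0},{"x": 0.0025,"y": 0.0005,"z": 0.008,"ax": 0,"ay": 0.005,"az": 0,"hand": 0},{"x": 0.0025,"y": 0.0005,"z": 0.008,"ax": 0,"ay": 0.005,"az": 0,"hand": 0},{"x": 0.0025,"y": 0.0005,"z": 0.008,"ax": 0,"ay": 0.005,"az": 0,"hand": 0}])

```text
clock: 6.87
tcp_pos: [0.6413, -0.0008, 0.1223]
orientation: [0.001, -0.025, 1.0, -0.001]
wrist_force: [0.1, -0.2, -5.5]
finger_gap: 0.0186
```

```bash
python3 d.py .641 -.0005 .122 182.9
```

```text
t 6.87 tcp [ 0.6413 -0.0008  0.1223] A -177.1 tiltz [ 0.001 -0.001 -1.   ] F [ 0.11 -0.19 -5.51] M [ 0.009 -0.014 -0.031] gap 0.0186 j [-0.13  0.49  0.04  1.12 -0.   -1.75]
shift [0.0002 0.0003 0.0003] rot [-0.0014  0.0012 -0.0007]
```

Call:
carry_out(plan=[{"x": 0,"y": 0,"z": 0.001,"ax": 0,"ay": 0,"az": 0,"hand": 0},{"x": 0,"y": 0,"z": 0.0015,"ax": 0,"ay": 0,"az": 0,"hand": 0},{"x": 0,"y": 0,"z": 0.0015,"ax": 0,"ay": 0,"az": 0,"hand": 0}])

```text
clock: 7.12
tcp_pos: [0.6415, -0.0009, 0.1218]
orientation: [0.001, -0.025, 1.0, -0.001]
wrist_force: [-2.1, -0.3, 1.2]
finger_gap: 0.0189
```

Touchdown: the weight reading is gone. Releasing and rising.

Call:
carry_out(plan=[{"x": 0,"y": 0,"z": 0,"ax": 0,"ay": 0,"az": 0,"hand": 0.2},{"x": 0,"y": 0,"z": 0,"ax": 0,"ay": 0,"az": 0,"hand": 0.4},{"x": 0,"y": 0,"z": 0,"ax": 0,"ay": 0,"az": 0,"hand": 0.6},{"x": 0,"y": 0,"z": 0,"ax": 0,"ay": 0,"az": 0,"hand": 0.6},{"x": 0,"y": 0,"z": -0.01,"ax": 0,"ay": 0,"az": 0,"hand": 0.6},{"x": 0,"y": 0,"z": -0.04,"ax": 0,"ay": 0,"az": 0,"hand": 0.7},{"x": 0,"y": 0,"z": -0.07,"ax": 0,"ay": 0,"az": 0,"hand": 0.7},{"x": 0,"y": 0,"z": -0.1,"ax": 0,"ay": 0,"az": 0,"hand": 0.7},{"x": 0,"y": 0,"z": -0.13,"ax": 0,"ay": 0,"az": 0,"hand": 0.7},{"x": 0,"y": 0,"z": -0.16,"ax": 0,"ay": 0,"az": 0,"hand": 0.7}])

```text
clock: 7.95
tcp_pos: [0.641, -0.0006, 0.2846]
orientation: [0.002, -0.025, 1.0, -0.001]
wrist_force: [0.4, 0.1, 0.0]
finger_gap: 0.06
```

```bash
python3 d.py .637 .075 .24 105;  python3 - <<'E'
from h import *
for n,c,sc in(("top",(252,130,100,82),7),("scene",(306,150,110,110),5.4),):
    im=viewer.read_camera(n)[...,::-1].copy();cv2.imwrite(f"pics/{n}4.png",im);x,y,w,h=c
    im=cv2.resize(im[y:y+h,x:x+w],None,fx=sc,fy=sc,interpolation=cv2.INTER_CUBIC)
    p=(.638,.058,.05)
    draw(im,n,S(circ(0,-.06,.055,.046,40),*p),(0,255,255),sc,(x,y))
    draw(im,n,S(circ(0,-.06,.108,.0395,40),*p),(0,255,0),sc,(x,y))
    draw(im,n,S([[0,.017,.17]],*p),(0,0,255),sc,(x,y))
    cv2.imwrite(f"pics/c_{n}4.png",im)
E
```

```text
t 7.95 tcp [ 6.410e-01 -6.000e-04  2.846e-01] A -177.1 tiltz [ 0.004 -0.002 -1.   ] F [0.37 0.11 0.04] M [-0.025 -0.075 -0.013] gap 0.06 j [-0.13  0.44  0.36  1.49 -0.   -1.75]
shift [0.0004 0.0758 0.0444] rot [9.0000e-04 4.7000e-03 1.3589e+00]
```

View pics/c_scene4.png

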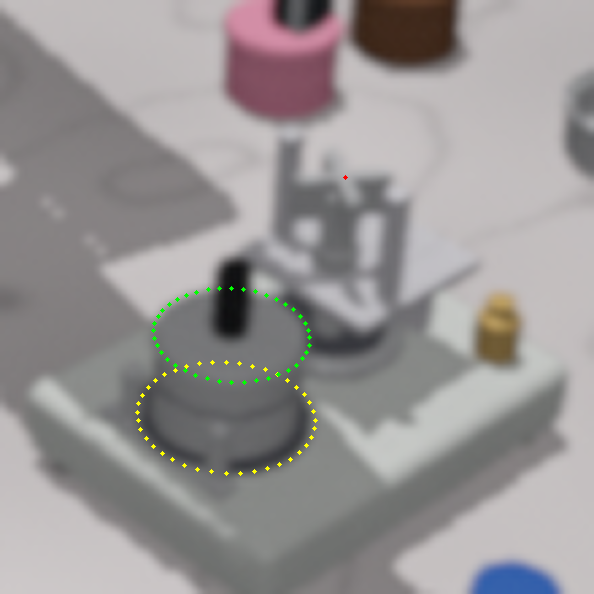

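The stack stands on the deck inside the predicted lid ring. The hub is at about (344,183) in the crop, near the predicted (345,178). Moving over the nut.

Call:
carry_out(plan=[{"x": 0,"y": 0.007,"z": 0.0,"ax": 0,"ay": 0,"az": 0.12,"hand": 0.7},{"x": 0,"y": 0.014,"z": 0.0,"ax": 0,"ay": 0,"az": 0.24,"hand": 0.7},{"x": 0,"y": 0.021,"z": 0.0,"ax": 0,"ay": 0,"az": 0.36,"hand": 0.7},{"x": 0,"y": 0.028,"z": 0.0,"ax": 0,"ay": 0,"az": 0.48,"hand": 0.7},{"x": 0,"y": 0.035,"z": 0.0,"ax": 0,"ay": 0,"az": 0.6,"hand": 0.7},{"x": 0,"y": 0.042,"z": 0.0,"ax": 0,"ay": 0,"az": 0.72,"hand": 0.7},{"x": 0,"y": 0.049,"z": 0.01,"ax": 0,"ay": 0,"az": 0.84,"hand": 0.7},{"x": 0,"y": 0.056,"z": 0.02,"ax": 0,"ay": 0,"az": 0.96,"hand": 0.7},{"x": 0,"y": 0.063,"z": 0.03,"ax": 0,"ay": 0,"az": 1.08,"hand": 0.7},{"x": 0,"y": 0.07,"z": 0.04,"ax": 0,"ay": 0.002,"az": 1.2,"hand": 0.7},{"x": 0,"y": 0.076,"z": 0.05,"ax": 0,"ay": 0.004,"az": 1.32,"hand": 0.7},{"x": 0,"y": 0.076,"z": 0.05,"ax": 0,"ay": 0.004,"az": 1.36,"hand": 0.7}])

```text
clock: 9.05
tcp_pos: [0.6393, 0.076, 0.2369]
orientation: [0.003, 0.611, 0.792, 0.002]
wrist_force: [-0.2, -0.4, -0.6]
finger_gap: 0.0599
```

```bash
python3 d.py .637 .075 .135 105;  python3 - <<'E'
from h import *
for n,c,sc in(("scene",(336,110,70,100),6),("top",(252,130,100,82),6)):
    im=viewer.read_camera(n)[...,::-1].copy();cv2.imwrite(f"pics/{n}5.png",im);x,y,w,h=c
    im=cv2.resize(im[y:y+h,x:x+w],None,fx=sc,fy=sc,interpolation=cv2.INTER_CUBIC)
    p=(.638,.058,.05)
    draw(im,n,S([[0,.017,.17]],*p),(0,0,255),sc,(x,y))
    cv2.imwrite(f"pics/c_{n}5.png",im)
E
```

```text
t 9.05 tcp [0.6393 0.076  0.2369] A 104.7 tiltz [ 0.007 -0.    -1.   ] F [-0.23 -0.43 -0.57] M [ 0.01  -0.03   0.029] gap 0.0599 j [-0.01  0.44  0.25  1.37 -0.   -0.26]
shift [-0.0002 -0.0032  0.1019] rot [ 0.007   0.0023 -0.0053]
```

View pics/c_scene5.png

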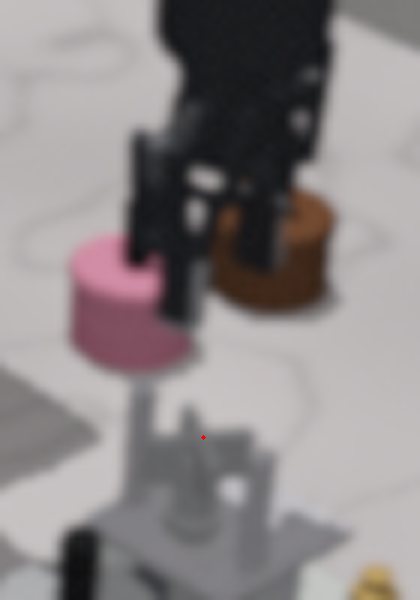

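Run:
```python
from h import *
im=cv2.imread("pics/scene1.png");x,y,w,h=352,165,50,40;sc=14
im=cv2.resize(im[y:y+h,x:x+w],None,fx=sc,fy=sc,interpolation=cv2.INTER_CUBIC)
p=(.638,.058,.05)
for k,c in((60,(0,0,255)),(52,(0,255,0))):
  for i in range(4):
    a=np.radians(k+90*i)-.05
    draw(im,"scene",S([[r*np.cos(a),.017+r*np.sin(a),.17] for r in (0,.013,.02,.026)],*p),c,sc,(x,y))
cv2.imwrite("pics/wing.png",im)
t=cv2.imread("pics/top0.png");x,y,w,h=270,145,40,40
t=cv2.resize(t[y:y+h,x:x+w],None,fx=14,fy=14,interpolation=cv2.INTER_CUBIC)
for k,c in((60,(0,0,255)),(52,(0,255,0))):
  for i in range(4):
    a=np.radians(k+90*i)-.05
    draw(t,"top",S([[r*np.cos(a),.017+r*np.sin(a),.17] for r in (0,.013,.02,.026)],*p),c,14,(x,y))
cv2.imwrite("pics/wingt.png",t)
```

```text
(no output)
```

View pics/wing.png

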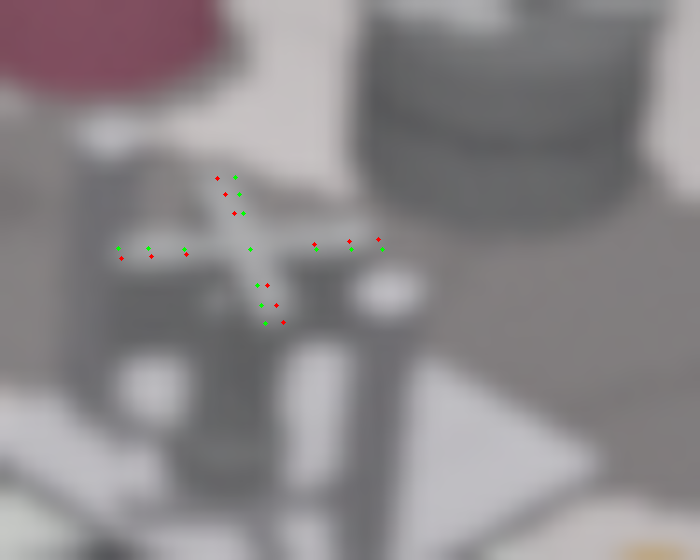

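View pics/wingt.png

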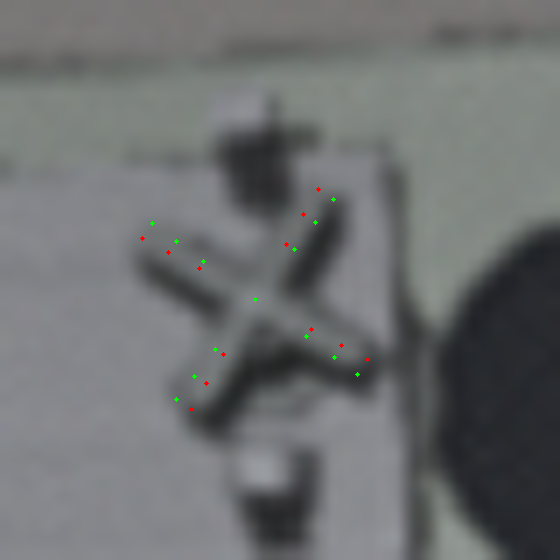

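The wings fit 58–60° in both views, centred within about 1 mm of the model. The notches are therefore at about 104°, and the jaws are at 104.7°. Descending.

Call:
carry_out(plan=[{"x": 0,"y": -0.002,"z": 0.02,"ax": 0.005,"ay": 0.002,"az": 0,"hand": 0.7},{"x": 0,"y": -0.003,"z": 0.045,"ax": 0.005,"ay": 0.002,"az": 0,"hand": 0.7},{"x": 0,"y": -0.003,"z": 0.065,"ax": 0.005,"ay": 0.002,"az": 0,"hand": 0.7},{"x": 0,"y": -0.003,"z": 0.08,"ax": 0.005,"ay": 0.002,"az": 0,"hand": 0.7},{"x": 0,"y": -0.003,"z": 0.092,"ax": 0.005,"ay": 0.002,"az": 0,"hand": 0.7},{"x": 0,"y": -0.003,"z": 0.1,"ax": 0.005,"ay": 0.002,"az": 0,"hand": 0.7},{"x": 0,"y": -0.003,"z": 0.1,"ax": 0.005,"ay": 0.002,"az": 0,"hand": 0.7}])

```text
clock: 9.73
tcp_pos: [0.6372, 0.0742, 0.1371]
orientation: [0.001, 0.609, 0.793, 0.0]
wrist_force: [-0.5, -0.5, -0.1]
finger_gap: 0.0601
```

```bash
python3 d.py .637 .075 .135 105
```

```text
t 9.73 tcp [0.6372 0.0742 0.1371] A 105.0 tiltz [ 0.002 -0.    -1.   ] F [-0.52 -0.45 -0.13] M [ 0.024  0.06  -0.064] gap 0.0601 j [-0.01  0.48  0.06  1.15 -0.   -0.27]
shift [ 0.0009 -0.      0.0021] rot [0.0018 0.0008 0.0003]
```

Now closing in the notches.

Call:
carry_out(plan=[{"x": 0,"y": 0,"z": 0,"ax": 0,"ay": 0,"az": 0,"hand": 0.5},{"x": 0,"y": 0,"z": 0,"ax": 0,"ay": 0,"az": 0,"hand": 0.3},{"x": 0,"y": 0,"z": 0,"ax": 0,"ay": 0,"az": 0,"hand": 0},{"x": 0,"y": 0,"z": 0,"ax": 0,"ay": 0,"az": 0,"hand": 0},{"x": 0,"y": 0,"z": 0,"ax": 0,"ay": 0,"az": 0,"hand": 0},{"x": 0,"y": 0,"z": 0,"ax": 0,"ay": 0,"az": 0,"hand": 0}], squeeze=25)

```text
clock: 10.23
tcp_pos: [0.6378, 0.0756, 0.1385]
orientation: [0.001, 0.608, 0.794, 0.002]
wrist_force: [-1.0, 5.2, 1.0]
finger_gap: 0.0315
```

```bash
python3 d.py
```

```text
t 10.23 tcp [0.6378 0.0756 0.1385] A 105.1 tiltz [ 0.004  0.002 -1.   ] F [-1.01  5.17  0.99] M [1.083 0.18  0.03 ] gap 0.0315 j [-0.01  0.48  0.06  1.15  0.   -0.27]
```

Call:
carry_out(plan=[{"x": 0.001,"y": 0,"z": 0,"ax": 0,"ay": 0,"az": 0.05,"hand": 0},{"x": 0.001,"y": 0,"z": 0,"ax": 0,"ay": 0,"az": 0.15,"hand": 0},{"x": 0.001,"y": 0,"z": 0,"ax": 0,"ay": 0,"az": 0.25,"hand": 0},{"x": 0.001,"y": 0,"z": 0,"ax": 0,"ay": 0,"az": 0.35,"hand": 0},{"x": 0.001,"y": 0,"z": 0,"ax": 0,"ay": 0,"az": 0.45,"hand": 0},{"x": 0.001,"y": 0,"z": 0,"ax": 0,"ay": 0,"az": 0.5,"hand": 0}])

```text
clock: 10.73
tcp_pos: [0.6377, 0.0758, 0.1385]
orientation: [0.001, 0.787, 0.617, 0.002]
wrist_force: [1.0, -1.5, -3.8]
finger_gap: 0.0316
```

```bash
python3 d.py
```

```text
t 10.73 tcp [0.6377 0.0758 0.1385] A 76.2 tiltz [ 0.004  0.001 -1.   ] F [ 1.03 -1.51 -3.78] M [-0.234 -0.102  0.141] gap 0.0316 j [-0.01  0.48  0.06  1.15  0.    0.23]
```

Call:
carry_out(plan=[{"x": 0,"y": 0,"z": 0,"ax": 0,"ay": 0,"az": 0.1,"hand": 0},{"x": 0,"y": 0,"z": 0,"ax": 0,"ay": 0,"az": 0.2,"hand": 0},{"x": 0,"y": 0,"z": 0,"ax": 0,"ay": 0,"az": 0.3,"hand": 0},{"x": 0,"y": 0,"z": 0,"ax": 0,"ay": 0,"az": 0.4,"hand": 0},{"x": 0,"y": 0,"z": 0,"ax": 0,"ay": 0,"az": 0.5,"hand": 0}])

```text
clock: 11.15
tcp_pos: [0.6378, 0.0757, 0.1385]
orientation: [0.001, 0.916, 0.401, 0.002]
wrist_force: [0.4, 1.7, -3.8]
finger_gap: 0.0317
```

```bash
python3 d.py
```

```text
t 11.15 tcp [0.6378 0.0757 0.1385] A 47.3 tiltz [ 0.004  0.    -1.   ] F [ 0.38  1.75 -3.84] M [ 0.172 -0.081  0.119] gap 0.0317 j [-0.01  0.48  0.06  1.15  0.    0.74]
```

Call:
carry_out(plan=[{"x": 0,"y": 0,"z": 0,"ax": 0,"ay": 0,"az": 0,"hand": 0.5},{"x": 0,"y": 0,"z": 0,"ax": 0,"ay": 0,"az": 0,"hand": 0.8},{"x": 0,"y": 0,"z": 0,"ax": 0,"ay": 0,"az": 0,"hand": 0.8},{"x": 0,"y": 0,"z": 0,"ax": 0,"ay": 0,"az": 0,"hand": 0.8},{"x": 0,"y": 0,"z": 0,"ax": 0,"ay": 0,"az": -0.12,"hand": 0.8},{"x": 0,"y": 0,"z": 0,"ax": 0,"ay": 0,"az": -0.24,"hand": 0.8},{"x": 0,"y": 0,"z": 0,"ax": 0,"ay": 0,"az": -0.36,"hand": 0.8},{"x": 0,"y": 0,"z": 0,"ax": 0,"ay": 0,"az": -0.48,"hand": 0.8},{"x": 0,"y": 0,"z": 0,"ax": 0,"ay": 0,"az": -0.6,"hand": 0.8},{"x": 0,"y": 0,"z": 0,"ax": 0,"ay": 0,"az": -0.72,"hand": 0.8},{"x": 0,"y": 0,"z": 0,"ax": 0,"ay": 0,"az": -0.84,"hand": 0.8},{"x": 0,"y": 0,"z": 0,"ax": 0,"ay": 0,"az": -0.96,"hand": 0.8}])

```text
clock: 12.15
tcp_pos: [0.6379, 0.0756, 0.1389]
orientation: [0.002, 0.625, 0.781, 0.002]
wrist_force: [1.0, -0.2, 0.2]
finger_gap: 0.0685
```

```bash
python3 d.py .6377 .0757 .1375 137
```

```text
t 12.15 tcp [0.6379 0.0756 0.1389] A 102.7 tiltz [ 0.005  0.    -1.   ] F [ 1.   -0.24  0.17] M [-0.046 -0.003  0.072] gap 0.0685 j [-0.01  0.48  0.06  1.15  0.   -0.23]
shift [ 0.0001 -0.0002  0.0014] rot [ 0.0041  0.002  -0.5987]
```

Call:
carry_out(plan=[{"x": 0,"y": 0,"z": 0,"ax": 0,"ay": 0,"az": -0.12,"hand": 0.8},{"x": 0,"y": 0,"z": 0,"ax": 0.002,"ay": 0,"az": -0.24,"hand": 0.8},{"x": 0,"y": 0,"z": 0,"ax": 0.004,"ay": 0.002,"az": -0.36,"hand": 0.8},{"x": 0,"y": 0,"z": 0.001,"ax": 0.004,"ay": 0.002,"az": -0.48,"hand": 0.8},{"x": 0,"y": 0,"z": 0.001,"ax": 0.004,"ay": 0.002,"az": -0.6,"hand": 0.8},{"x": 0,"y": 0,"z": 0.001,"ax": 0.004,"ay": 0.002,"az": -0.6,"hand": 0.6},{"x": 0,"y": 0,"z": 0.001,"ax": 0.004,"ay": 0.002,"az": -0.6,"hand": 0.3},{"x": 0,"y": 0,"z": 0.001,"ax": 0.004,"ay": 0.002,"az": -0.6,"hand": 0},{"x": 0,"y": 0,"z": 0.001,"ax": 0.004,"ay": 0.002,"az": -0.6,"hand": 0},{"x": 0,"y": 0,"z": 0.001,"ax": 0.004,"ay": 0.002,"az": -0.6,"hand": 0},{"x": 0,"y": 0,"z": 0.001,"ax": 0.004,"ay": 0.002,"az": -0.6,"hand": 0}])

```text
clock: 13.07
tcp_pos: [0.6378, 0.0757, 0.1382]
orientation: [0.0, 0.366, 0.931, 0.0]
wrist_force: [-2.1, 0.9, 3.6]
finger_gap: 0.0319
```

```bash
python3 d.py .6377 .0757 .1375 137
```

```text
t 13.07 tcp [0.6378 0.0757 0.1382] A 137.0 tiltz [ 0.  0. -1.] F [-2.06  0.88  3.59] M [ 0.114  0.346 -0.075] gap 0.0319 j [-0.01  0.48  0.07  1.16  0.   -0.83]
shift [ 0.0001 -0.0001  0.0007] rot [0.0002 0.0001 0.0006]
```

Call:
carry_out(plan=[{"x": 0,"y": 0,"z": 0,"ax": 0,"ay": 0,"az": 0.1,"hand": 0},{"x": 0,"y": 0,"z": 0,"ax": 0,"ay": 0,"az": 0.2,"hand": 0},{"x": 0,"y": 0,"z": 0,"ax": 0,"ay": 0,"az": 0.3,"hand": 0},{"x": 0,"y": 0,"z": 0,"ax": 0,"ay": 0,"az": 0.4,"hand": 0},{"x": 0,"y": 0,"z": 0,"ax": 0,"ay": 0,"az": 0.5,"hand": 0}])

```text
clock: 13.48
tcp_pos: [0.6378, 0.0757, 0.1383]
orientation: [0.0, 0.587, 0.809, 0.0]
wrist_force: [-1.1, -0.1, 1.6]
finger_gap: 0.0321
```

```bash
python3 d.py
```

```text
t 13.48 tcp [0.6378 0.0757 0.1383] A 108.1 tiltz [ 0.  0. -1.] F [-1.13 -0.06  1.57] M [0.03  0.175 0.149] gap 0.0321 j [-0.01  0.48  0.07  1.16  0.   -0.32]
```

Call:
carry_out(plan=[{"x": 0,"y": 0,"z": 0,"ax": 0,"ay": 0,"az": 0.1,"hand": 0},{"x": 0,"y": 0,"z": 0,"ax": 0,"ay": 0,"az": 0.2,"hand": 0},{"x": 0,"y": 0,"z": 0,"ax": 0,"ay": 0,"az": 0.3,"hand": 0},{"x": 0,"y": 0,"z": 0,"ax": 0,"ay": 0,"az": 0.4,"hand": 0}])

```text
clock: 13.82
tcp_pos: [0.6378, 0.0757, 0.1383]
orientation: [0.0, 0.738, 0.675, 0.0]
wrist_force: [-1.1, -0.4, 2.0]
finger_gap: 0.0315
```

```bash
python3 d.py
```

```text
t 13.82 tcp [0.6378 0.0757 0.1383] A 84.9 tiltz [ 0. -0. -1.] F [-1.13 -0.39  2.01] M [0.065 0.155 0.229] gap 0.0315 j [-0.01  0.48  0.07  1.16 -0.    0.08]
```

Call:
carry_out(plan=[{"x": 0,"y": 0,"z": 0,"ax": 0,"ay": 0,"az": 0.08,"hand": 0},{"x": 0,"y": 0,"z": 0,"ax": 0,"ay": 0,"az": 0.16,"hand": 0},{"x": 0,"y": 0,"z": 0,"ax": 0,"ay": 0,"az": 0.24,"hand": 0}])

```text
clock: 14.07
tcp_pos: [0.6378, 0.0757, 0.1383]
orientation: [0.0, 0.815, 0.58, 0.0]
wrist_force: [-0.2, 0.6, 1.1]
finger_gap: 0.0319
```

```bash
python3 d.py
```

```text
t 14.07 tcp [0.6378 0.0757 0.1383] A 70.9 tiltz [ 0. -0. -1.] F [-0.23  0.58  1.14] M [0.066 0.145 0.26 ] gap 0.0319 j [-0.01  0.48  0.07  1.16 -0.    0.33]
```

Call:
carry_out(plan=[{"x": 0,"y": 0,"z": 0,"ax": 0,"ay": 0,"az": 0.08,"hand": 0},{"x": 0,"y": 0,"z": 0,"ax": 0,"ay": 0,"az": 0.16,"hand": 0},{"x": 0,"y": 0,"z": 0,"ax": 0,"ay": 0,"az": 0.24,"hand": 0}])

```text
clock: 14.32
tcp_pos: [0.6378, 0.0757, 0.1383]
orientation: [0.0, 0.879, 0.477, 0.0]
wrist_force: [-1.3, -0.2, 1.6]
finger_gap: 0.0317
```

```bash
python3 d.py
```

```text
t 14.32 tcp [0.6378 0.0757 0.1383] A 56.9 tiltz [ 0. -0. -1.] F [-1.29 -0.15  1.63] M [0.009 0.127 0.223] gap 0.0317 j [-0.01  0.48  0.07  1.16 -0.    0.57]
```

Call:
carry_out(plan=[{"x": 0,"y": 0,"z": 0,"ax": 0,"ay": 0,"az": 0.08,"hand": 0},{"x": 0,"y": 0,"z": 0,"ax": 0,"ay": 0,"az": 0.16,"hand": 0},{"x": 0,"y": 0,"z": 0,"ax": 0,"ay": 0,"az": 0.18,"hand": 0},{"x": 0,"y": 0,"z": 0,"ax": 0,"ay": 0,"az": 0.18,"hand": 0}])

```text
clock: 14.65
tcp_pos: [0.6378, 0.0757, 0.1383]
orientation: [0.0, 0.918, 0.396, 0.0]
wrist_force: [-1.3, -0.1, 1.1]
finger_gap: 0.0319
```

```bash
python3 d.py;python3 - <<'E'
from h import *
for n,c,sc in(("scene",(306,150,110,110),5.4),):
    im=viewer.read_camera(n)[...,::-1].copy();cv2.imwrite(f"pics/{n}6.png",im);x,y,w,h=c
    im=cv2.resize(im[y:y+h,x:x+w],None,fx=sc,fy=sc,interpolation=cv2.INTER_CUBIC)
    p=(.638,.058,.05)
    draw(im,n,S(circ(0,-.06,.108,.0395,40),*p),(0,255,0),sc,(x,y))
    cv2.imwrite(f"pics/c_{n}6.png",im)
E
```

```text
t 14.65 tcp [0.6378 0.0757 0.1383] A 46.6 tiltz [ 0. -0. -1.] F [-1.3 -0.1  1.1] M [ 0.016  0.207 -0.038] gap 0.0319 j [-0.01  0.48  0.07  1.16 -0.    0.75]
```

View pics/c_scene6.png

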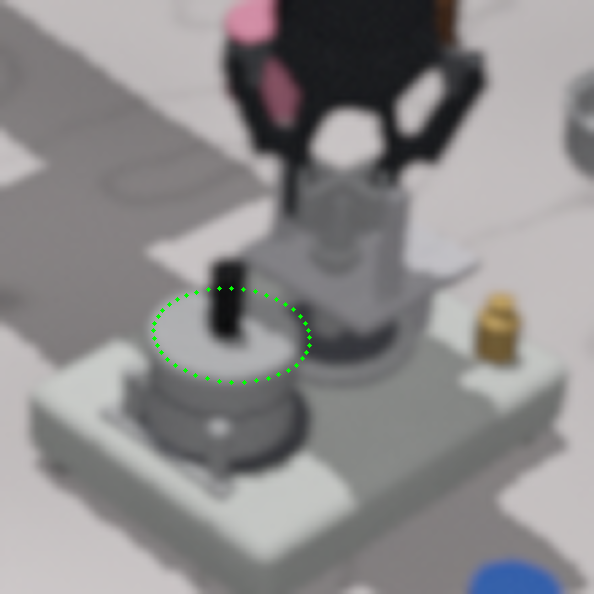

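The stack has moved about 1 px (2–3 mm) toward the posts. Regripping.

Call:
carry_out(plan=[{"x": 0,"y": 0,"z": 0,"ax": 0,"ay": 0,"az": 0,"hand": 0.5},{"x": 0,"y": 0,"z": 0,"ax": 0,"ay": 0,"az": 0,"hand": 0.8},{"x": 0,"y": 0,"z": 0,"ax": 0,"ay": 0,"az": 0,"hand": 0.8},{"x": 0,"y": 0,"z": 0,"ax": 0,"ay": 0,"az": 0,"hand": 0.8},{"x": 0,"y": 0,"z": 0,"ax": 0,"ay": 0,"az": -0.12,"hand": 0.8},{"x": 0,"y": 0,"z": 0,"ax": 0,"ay": 0,"az": -0.24,"hand": 0.8},{"x": 0,"y": 0,"z": 0,"ax": 0,"ay": 0,"az": -0.36,"hand": 0.8},{"x": 0,"y": 0,"z": 0,"ax": 0,"ay": 0,"az": -0.48,"hand": 0.8},{"x": 0,"y": 0,"z": 0,"ax": 0,"ay": 0,"az": -0.6,"hand": 0.8},{"x": 0,"y": 0,"z": 0,"ax": 0,"ay": 0,"az": -0.72,"hand": 0.8},{"x": 0,"y": 0,"z": 0,"ax": 0,"ay": 0,"az": -0.84,"hand": 0.8},{"x": 0,"y": 0,"z": 0,"ax": 0,"ay": 0,"az": -0.96,"hand": 0.8}])

```text
clock: 15.7
tcp_pos: [0.6379, 0.0757, 0.1382]
orientation: [0.0, 0.629, 0.777, -0.0]
wrist_force: [-0.0, -0.7, 0.6]
finger_gap: 0.0682
```

Call:
carry_out(plan=[{"x": 0,"y": 0,"z": 0,"ax": 0,"ay": 0,"az": -0.12,"hand": 0.8},{"x": 0,"y": 0,"z": 0,"ax": 0,"ay": 0,"az": -0.24,"hand": 0.8},{"x": 0,"y": 0,"z": 0,"ax": 0,"ay": 0,"az": -0.36,"hand": 0.8},{"x": 0,"y": 0,"z": 0,"ax": 0,"ay": 0,"az": -0.48,"hand": 0.8},{"x": 0,"y": 0,"z": 0,"ax": 0,"ay": 0,"az": -0.59,"hand": 0.8},{"x": 0,"y": 0,"z": 0,"ax": 0,"ay": 0,"az": -0.59,"hand": 0.6},{"x": 0,"y": 0,"z": 0,"ax": 0,"ay": 0,"az": -0.59,"hand": 0.3},{"x": 0,"y": 0,"z": 0,"ax": 0,"ay": 0,"az": -0.59,"hand": 0},{"x": 0,"y": 0,"z": 0,"ax": 0,"ay": 0,"az": -0.59,"hand": 0},{"x": 0,"y": 0,"z": 0,"ax": 0,"ay": 0,"az": -0.59,"hand": 0},{"x": 0,"y": 0,"z": 0,"ax": 0,"ay": 0,"az": -0.59,"hand": 0}])

```text
clock: 16.62
tcp_pos: [0.6378, 0.0758, 0.1383]
orientation: [0.0, 0.376, 0.927, -0.0]
wrist_force: [-1.4, 0.5, 0.9]
finger_gap: 0.0313
```

```bash
python3 d.py .6378 .0757 .138 137
```

```text
t 16.62 tcp [0.6378 0.0758 0.1383] A 135.8 tiltz [ 0. -0. -1.] F [-1.37  0.53  0.94] M [ 0.076  0.157 -0.049] gap 0.0313 j [-0.01  0.48  0.07  1.16 -0.   -0.81]
shift [-0.     -0.0001  0.0003] rot [ 0.0001  0.0005 -0.0208]
```

Call:
carry_out(plan=[{"x": 0,"y": 0,"z": 0,"ax": 0,"ay": 0,"az": 0.08,"hand": 0},{"x": 0,"y": 0,"z": 0,"ax": 0,"ay": 0,"az": 0.16,"hand": 0},{"x": 0,"y": 0,"z": 0,"ax": 0,"ay": 0,"az": 0.24,"hand": 0}])

```text
clock: 16.87
tcp_pos: [0.6378, 0.0757, 0.1384]
orientation: [0.0, 0.486, 0.874, -0.0]
wrist_force: [-0.3, -0.6, 0.7]
finger_gap: 0.0316
```

```bash
python3 d.py
```

```text
t 16.87 tcp [0.6378 0.0757 0.1384] A 121.8 tiltz [ 0. -0. -1.] F [-0.27 -0.63  0.71] M [0.022 0.115 0.207] gap 0.0316 j [-0.01  0.48  0.07  1.16 -0.   -0.56]
```

Call:
carry_out(plan=[{"x": 0,"y": 0,"z": 0,"ax": 0,"ay": 0,"az": 0.08,"hand": 0},{"x": 0,"y": 0,"z": 0,"ax": 0,"ay": 0,"az": 0.16,"hand": 0},{"x": 0,"y": 0,"z": 0,"ax": 0,"ay": 0,"az": 0.24,"hand": 0}])

```text
clock: 17.12
tcp_pos: [0.6378, 0.0757, 0.1384]
orientation: [0.0, 0.589, 0.808, -0.0]
wrist_force: [0.2, -0.3, 0.7]
finger_gap: 0.0317
```

```bash
python3 d.py
```

```text
t 17.12 tcp [0.6378 0.0757 0.1384] A 107.8 tiltz [ 0.    -0.001 -1.   ] F [ 0.16 -0.3   0.66] M [-0.023  0.091  0.299] gap 0.0317 j [-0.01  0.48  0.07  1.16 -0.   -0.32]
```

Call:
carry_out(plan=[{"x": 0,"y": 0,"z": 0,"ax": 0,"ay": 0,"az": 0.08,"hand": 0},{"x": 0,"y": 0,"z": 0,"ax": 0,"ay": 0,"az": 0.16,"hand": 0}])

```text
clock: 17.28
tcp_pos: [0.6378, 0.0758, 0.1384]
orientation: [0.0, 0.653, 0.757, -0.0]
wrist_force: [-0.3, 0.2, 0.8]
finger_gap: 0.0314
```

```bash
python3 d.py
```

```text
t 17.28 tcp [0.6378 0.0758 0.1384] A 98.5 tiltz [ 0.    -0.001 -1.   ] F [-0.35  0.16  0.77] M [0.015 0.053 0.573] gap 0.0314 j [-0.01  0.48  0.07  1.16 -0.   -0.15]
```

Call:
carry_out(plan=[{"x": 0,"y": 0,"z": 0,"ax": 0,"ay": 0,"az": 0.08,"hand": 0}])

```text
clock: 17.37
tcp_pos: [0.6378, 0.0758, 0.1384]
orientation: [0.0, 0.684, 0.73, -0.0]
wrist_force: [-0.4, -0.6, 0.6]
finger_gap: 0.0317
```

```bash
python3 d.py
```

```text
t 17.37 tcp [0.6378 0.0758 0.1384] A 93.7 tiltz [ 0.001 -0.001 -1.   ] F [-0.39 -0.6   0.59] M [-0.088  0.053  0.654] gap 0.0317 j [-0.01  0.48  0.07  1.16 -0.   -0.07]
```

Run:
```python
from h import *
from workcell import status
for i in range(4):
    im=viewer.read_camera("scene")[...,::-1].copy(); s=status.get_state(); print(s['clock'],s['ft_torque'].round(3),s['joint_pos'][5].round(4))
n,c,sc=("scene",(306,150,110,110),5.4);x,y,w,h=c
cv2.imwrite("pics/scene7.png",im)
im=cv2.resize(im[y:y+h,x:x+w],None,fx=sc,fy=sc,interpolation=cv2.INTER_CUBIC)
draw(im,n,S(circ(0,-.06,.108,.0395,40),.638,.058,.05),(0,255,0),sc,(x,y))
cv2.imwrite(f"pics/c_{n}7.png",im)
```

```text
17.4167 [-0.002  0.131  0.375] -0.0672
17.4667 [-0.02   0.114  0.168] -0.074
17.5167 [0.011 0.079 0.18 ] -0.076
17.5667 [-0.005  0.126  0.178] -0.0764
```

View pics/c_scene7.png

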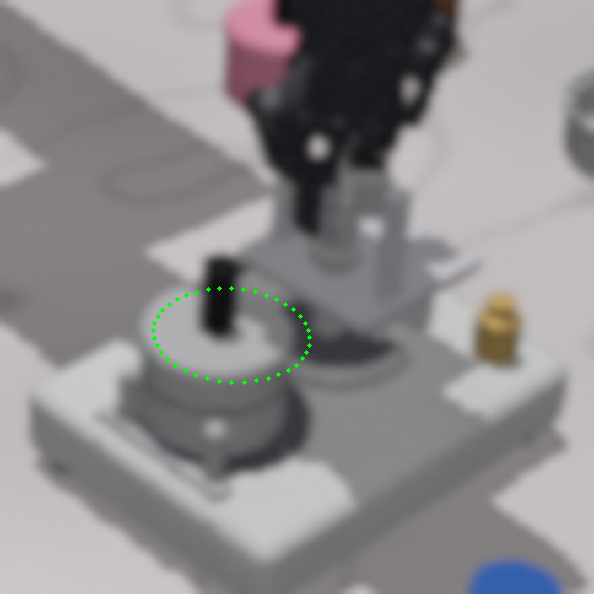

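Torque while turning had risen to 0.57–0.65 N m, so it is a bit over snug. I'll ease back slowly and use the torque in both directions to estimate the force.

Call:
carry_out(plan=[{"x": 0,"y": 0,"z": 0,"ax": 0,"ay": 0,"az": -0.02,"hand": 0},{"x": 0,"y": 0,"z": 0,"ax": 0,"ay": 0,"az": -0.04,"hand": 0},{"x": 0,"y": 0,"z": 0,"ax": 0,"ay": 0,"az": -0.06,"hand": 0},{"x": 0,"y": 0,"z": 0,"ax": 0,"ay": 0,"az": -0.08,"hand": 0}])

```text
clock: 17.9
tcp_pos: [0.6378, 0.0758, 0.1383]
orientation: [0.0, 0.651, 0.759, -0.0]
wrist_force: [-1.6, 1.0, 1.4]
finger_gap: 0.0321
```

```bash
python3 d.py
```

```text
t 17.9 tcp [0.6378 0.0758 0.1383] A 98.7 tiltz [ 0.    -0.001 -1.   ] F [-1.61  1.01  1.39] M [-0.012  0.12   0.101] gap 0.0321 j [-0.01  0.48  0.07  1.16 -0.   -0.16]
```

Call:
carry_out(plan=[{"x": 0,"y": 0,"z": 0,"ax": 0,"ay": 0,"az": -0.02,"hand": 0}])

```text
clock: 17.98
tcp_pos: [0.6378, 0.0757, 0.1384]
orientation: [0.0, 0.643, 0.766, -0.0]
wrist_force: [0.2, 0.2, 1.1]
finger_gap: 0.0316
```

```bash
python3 d.py
```

```text
t 17.98 tcp [0.6378 0.0757 0.1384] A 100.0 tiltz [ 0.001 -0.001 -1.   ] F [0.21 0.18 1.11] M [0.038 0.121 0.086] gap 0.0316 j [-0.01  0.48  0.07  1.16 -0.   -0.18]
```

Call:
carry_out(plan=[{"x": 0,"y": 0,"z": 0,"ax": 0,"ay": 0,"az": 0,"hand": 0.3},{"x": 0,"y": 0,"z": 0,"ax": 0,"ay": 0,"az": 0,"hand": 0.7},{"x": 0,"y": 0,"z": 0,"ax": 0,"ay": 0,"az": 0,"hand": 0.7},{"x": 0,"y": 0,"z": 0,"ax": 0,"ay": 0,"az": 0,"hand": 0.7},{"x": 0,"y": 0,"z": 0,"ax": 0,"ay": 0,"az": 0,"hand": 0.7}])

```text
clock: 18.4
tcp_pos: [0.6378, 0.0758, 0.1383]
orientation: [0.0, 0.643, 0.766, -0.0]
wrist_force: [0.5, 0.2, 0.4]
finger_gap: 0.0601
```

```bash
python3 d.py
python3 - <<'E'
from h import *
n="scene";im=viewer.read_camera(n)[...,::-1].copy();cv2.imwrite("pics/scene8.png",im)
x,y,w,h=(346,160,60,50);sc=12
im=cv2.resize(im[y:y+h,x:x+w],None,fx=sc,fy=sc,interpolation=cv2.INTER_CUBIC)
cv2.imwrite("pics/c_scene8.png",im)
E
```

```text
t 18.4 tcp [0.6378 0.0758 0.1383] A 100.0 tiltz [ 0.    -0.001 -1.   ] F [0.49 0.21 0.37] M [-0.     0.001  0.008] gap 0.0601 j [-0.01  0.48  0.07  1.16 -0.   -0.18]
```

View pics/c_scene8.png

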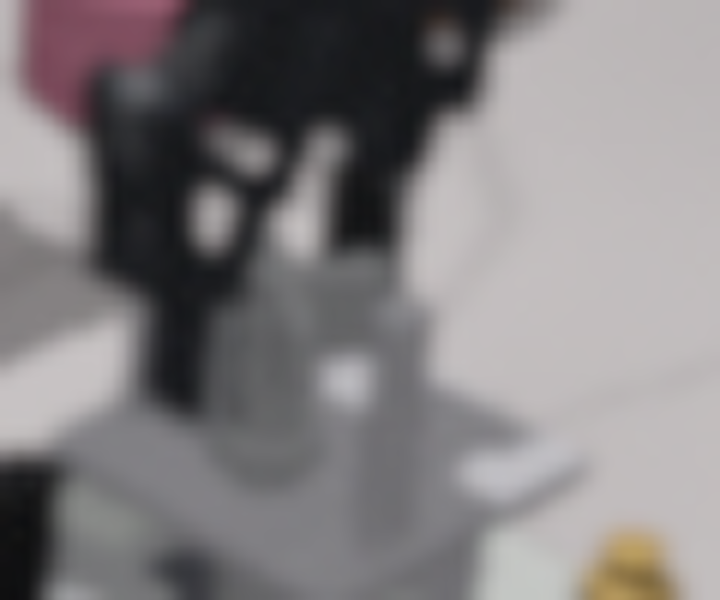

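Not visually useful for the nut angle. Regripping to feel it.

Call:
carry_out(plan=[{"x": 0,"y": 0,"z": 0,"ax": 0,"ay": 0,"az": 0,"hand": 0.4},{"x": 0,"y": 0,"z": 0,"ax": 0,"ay": 0,"az": 0,"hand": 0},{"x": 0,"y": 0,"z": 0,"ax": 0,"ay": 0,"az": 0,"hand": 0},{"x": 0,"y": 0,"z": 0,"ax": 0,"ay": 0,"az": 0,"hand": 0},{"x": 0,"y": 0,"z": 0,"ax": 0,"ay": 0,"az": 0,"hand": 0},{"x": 0,"y": 0,"z": 0,"ax": 0,"ay": 0,"az": 0,"hand": 0}])

```text
clock: 18.95
tcp_pos: [0.6379, 0.0758, 0.1387]
orientation: [0.001, 0.643, 0.766, 0.0]
wrist_force: [-1.7, -0.1, 3.2]
finger_gap: 0.0314
```

```bash
python3 d.py
```

```text
t 18.95 tcp [0.6379 0.0758 0.1387] A 100.0 tiltz [ 0.001 -0.001 -1.   ] F [-1.68 -0.11  3.23] M [0.04  0.273 0.326] gap 0.0314 j [-0.01  0.48  0.07  1.16 -0.   -0.18]
```

Call:
carry_out(plan=[{"x": 0,"y": 0,"z": 0,"ax": 0,"ay": 0,"az": 0.02,"hand": 0}])

```text
clock: 19.03
tcp_pos: [0.6379, 0.0758, 0.1387]
orientation: [0.001, 0.65, 0.76, 0.0]
wrist_force: [-0.2, -1.3, -1.1]
finger_gap: 0.0316
```

```bash
python3 d.py
```

```text
t 19.03 tcp [0.6379 0.0758 0.1387] A 98.9 tiltz [ 0.001 -0.001 -1.   ] F [-0.18 -1.26 -1.15] M [-0.005  0.041  0.507] gap 0.0316 j [-0.01  0.48  0.07  1.16 -0.   -0.16]
```

Call:
carry_out(plan=[{"x": 0,"y": 0,"z": 0,"ax": 0,"ay": 0,"az": 0.03,"hand": 0}])

```text
clock: 19.12
tcp_pos: [0.6379, 0.0758, 0.1387]
orientation: [0.001, 0.662, 0.749, 0.0]
wrist_force: [-1.2, -1.3, 2.2]
finger_gap: 0.0318
```

```bash
python3 d.py
```

```text
t 19.12 tcp [0.6379 0.0758 0.1387] A 97.1 tiltz [ 0.001 -0.001 -1.   ] F [-1.24 -1.3   2.24] M [-0.064  0.128  0.578] gap 0.0318 j [-0.01  0.48  0.07  1.16 -0.   -0.13]
```

Call:
carry_out(plan=[{"x": 0,"y": 0,"z": 0,"ax": 0,"ay": 0,"az": 0,"hand": 0},{"x": 0,"y": 0,"z": 0,"ax": 0,"ay": 0,"az": 0,"hand": 0},{"x": 0,"y": 0,"z": 0,"ax": 0,"ay": 0,"az": 0,"hand": 0}])

```text
clock: 19.37
tcp_pos: [0.6379, 0.0758, 0.1387]
orientation: [0.001, 0.662, 0.749, 0.0]
wrist_force: [-0.1, -0.1, 2.2]
finger_gap: 0.032
```

```bash
python3 d.py
```

```text
t 19.37 tcp [0.6379 0.0758 0.1387] A 97.1 tiltz [ 0.001 -0.001 -1.   ] F [-0.12 -0.1   2.23] M [-0.037  0.112  0.303] gap 0.032 j [-0.01  0.48  0.07  1.16 -0.   -0.13]
```

Call:
carry_out(plan=[{"x": 0,"y": 0,"z": 0,"ax": 0,"ay": 0,"az": 0,"hand": 0.7},{"x": 0,"y": 0,"z": 0,"ax": 0,"ay": 0,"az": 0,"hand": 0.7},{"x": 0,"y": 0,"z": 0,"ax": 0,"ay": 0,"az": 0,"hand": 0.7},{"x": 0,"y": 0,"z": 0,"ax": 0,"ay": 0,"az": 0,"hand": 0.7},{"x": 0,"y": 0,"z": 0,"ax": 0,"ay": 0,"az": 0,"hand": 0.4},{"x": 0,"y": 0,"z": 0,"ax": 0,"ay": 0,"az": 0,"hand": 0},{"x": 0,"y": 0,"z": 0,"ax": 0,"ay": 0,"az": 0,"hand": 0},{"x": 0,"y": 0,"z": 0,"ax": 0,"ay": 0,"az": 0,"hand": 0},{"x": 0,"y": 0,"z": 0,"ax": 0,"ay": 0,"az": 0,"hand": 0},{"x": 0,"y": 0,"z": 0,"ax": 0,"ay": 0,"az": 0,"hand": 0}])

```text
clock: 20.2
tcp_pos: [0.638, 0.0759, 0.1392]
orientation: [0.001, 0.662, 0.75, 0.0]
wrist_force: [-2.1, 0.1, 4.6]
finger_gap: 0.0317
```

```bash
python3 d.py
```

```text
t 20.2 tcp [0.638  0.0759 0.1392] A 97.1 tiltz [ 0.002 -0.001 -1.   ] F [-2.06  0.06  4.57] M [0.004 0.281 0.463] gap 0.0317 j [-0.01  0.48  0.07  1.16 -0.   -0.13]
```

Call:
carry_out(plan=[{"x": 0,"y": 0,"z": 0,"ax": 0,"ay": 0,"az": 0,"hand": 0.7},{"x": 0,"y": 0,"z": 0,"ax": 0,"ay": 0,"az": 0,"hand": 0.7},{"x": 0,"y": 0,"z": 0,"ax": 0,"ay": 0,"az": 0,"hand": 0.7},{"x": 0,"y": 0,"z": 0,"ax": 0,"ay": 0,"az": -0.05,"hand": 0.7},{"x": 0,"y": 0,"z": 0,"ax": 0,"ay": 0,"az": -0.1,"hand": 0.7},{"x": 0,"y": 0,"z": 0,"ax": 0,"ay": 0,"az": -0.1,"hand": 0.4},{"x": 0,"y": 0,"z": 0,"ax": 0,"ay": 0,"az": -0.1,"hand": 0},{"x": 0,"y": 0,"z": 0,"ax": 0,"ay": 0,"az": -0.1,"hand": 0},{"x": 0,"y": 0,"z": 0,"ax": 0,"ay": 0,"az": -0.1,"hand": 0},{"x": 0,"y": 0,"z": 0,"ax": 0,"ay": 0,"az": -0.1,"hand": 0},{"x": 0,"y": 0,"z": 0,"ax": 0,"ay": 0,"az": -0.1,"hand": 0}])

```text
clock: 21.12
tcp_pos: [0.6379, 0.0757, 0.1391]
orientation: [0.001, 0.624, 0.782, 0.0]
wrist_force: [-0.4, -0.7, 0.0]
finger_gap: 0.0317
```

```bash
python3 d.py
python3 - <<'E'
from workcell import viewer,status
for i in range(3):
    viewer.read_camera("scene"); print(status.get_state()['ft_torque'].round(3))
E
```

```text
t 21.12 tcp [0.6379 0.0757 0.1391] A 102.8 tiltz [ 0.001 -0.001 -1.   ] F [-0.35 -0.72  0.05] M [-0.201  0.102  0.15 ] gap 0.0317 j [-0.01  0.48  0.07  1.16 -0.   -0.23]
[-0.21   0.182  0.148]
[-0.212  0.171  0.172]
[-0.238  0.151  0.069]
```

Call:
carry_out(plan=[{"x": 0,"y": 0,"z": 0,"ax": 0,"ay": 0,"az": 0.02,"hand": 0}])

```text
clock: 21.35
tcp_pos: [0.6378, 0.0758, 0.1392]
orientation: [0.001, 0.632, 0.775, 0.0]
wrist_force: [-0.7, -0.9, 1.1]
finger_gap: 0.0315
```

```bash
python3 d.py
```

```text
t 21.35 tcp [0.6378 0.0758 0.1392] A 101.6 tiltz [ 0.001 -0.001 -1.   ] F [-0.71 -0.9   1.12] M [-0.115  0.077  0.38 ] gap 0.0315 j [-0.01  0.48  0.07  1.16 -0.   -0.21]
```

Call:
carry_out(plan=[{"x": 0,"y": 0,"z": 0,"ax": 0,"ay": 0,"az": 0.02,"hand": 0}])

```text
clock: 21.43
tcp_pos: [0.6379, 0.0758, 0.1392]
orientation: [0.001, 0.64, 0.768, 0.0]
wrist_force: [-0.8, -0.7, 0.1]
finger_gap: 0.0315
```

```bash
python3 d.py
```

```text
t 21.43 tcp [0.6379 0.0758 0.1392] A 100.4 tiltz [ 0.001 -0.001 -1.   ] F [-0.82 -0.72  0.14] M [-0.178  0.142  0.425] gap 0.0315 j [-0.01  0.48  0.07  1.16 -0.   -0.19]
```

Call:
carry_out(plan=[{"x": 0,"y": 0,"z": 0,"ax": 0,"ay": 0,"az": 0.02,"hand": 0}])

```text
clock: 21.52
tcp_pos: [0.6378, 0.0758, 0.1392]
orientation: [0.001, 0.648, 0.761, 0.0]
wrist_force: [-0.3, -1.5, 0.4]
finger_gap: 0.0313
```

```bash
python3 d.py
```

```text
t 21.52 tcp [0.6378 0.0758 0.1392] A 99.2 tiltz [ 0.001 -0.001 -1.   ] F [-0.34 -1.52  0.45] M [-0.228  0.086  0.5  ] gap 0.0313 j [-0.01  0.48  0.07  1.16 -0.   -0.17]
```

The slow-turn torque is 0.50 N m, or 0.38 over free, which is inside the snug band (about 24 N before ease-back). Regripping on release found the eased state breaking away near 0.38. Releasing and withdrawing.

Call:
carry_out(plan=[{"x": 0,"y": 0,"z": 0,"ax": 0,"ay": 0,"az": 0,"hand": 0.3},{"x": 0,"y": 0,"z": 0,"ax": 0,"ay": 0,"az": 0,"hand": 0.7},{"x": 0,"y": 0,"z": 0,"ax": 0,"ay": 0,"az": 0,"hand": 0.7},{"x": 0,"y": 0,"z": 0,"ax": 0,"ay": 0,"az": 0,"hand": 0.7},{"x": 0,"y": 0,"z": -0.02,"ax": 0,"ay": 0,"az": 0,"hand": 0.7},{"x": 0,"y": 0,"z": -0.05,"ax": 0,"ay": 0,"az": 0,"hand": 0.7},{"x": 0,"y": 0,"z": -0.08,"ax": 0,"ay": 0,"az": 0,"hand": 0.7},{"x": 0,"y": 0.0,"z": -0.11,"ax": 0,"ay": 0,"az": 0,"hand": 0.7},{"x": 0,"y": -0.03,"z": -0.13,"ax": 0,"ay": 0,"az": 0,"hand": 0.7},{"x": 0,"y": -0.06,"z": -0.15,"ax": 0,"ay": 0,"az": 0,"hand": 0.7},{"x": 0,"y": -0.09,"z": -0.16,"ax": 0,"ay": 0,"az": 0,"hand": 0.7},{"x": 0,"y": -0.12,"z": -0.16,"ax": 0,"ay": 0,"az": 0,"hand": 0.7}])

```text
clock: 22.52
tcp_pos: [0.5194, 0.0567, 0.3019]
orientation: [0.003, 0.648, 0.761, 0.002]
wrist_force: [0.0, -0.5, 0.2]
finger_gap: 0.0599
```

Call:
carry_out(plan=[{"x": 0.04,"y": -0.03,"z": 0,"ax": 0,"ay": 0,"az": 0,"hand": 0.7},{"x": 0.08,"y": -0.06,"z": 0,"ax": 0,"ay": 0,"az": 0,"hand": 0.7},{"x": 0.12,"y": -0.06,"z": 0,"ax": 0,"ay": 0,"az": 0,"hand": 0.7},{"x": 0.16,"y": -0.06,"z": 0,"ax": 0,"ay": 0,"az": 0,"hand": 0.7},{"x": 0.2,"y": -0.06,"z": 0,"ax": 0,"ay": 0,"az": 0,"hand": 0.7},{"x": 0.23,"y": -0.06,"z": 0,"ax": 0,"ay": 0,"az": 0,"hand": 0.7},{"x": 0.25,"y": -0.06,"z": 0,"ax": 0,"ay": 0,"az": 0,"hand": 0.7},{"x": 0.25,"y": -0.06,"z": 0,"ax": 0,"ay": 0,"az": 0,"hand": 0.7},{"x": 0.25,"y": -0.06,"z": 0,"ax": 0,"ay": 0,"az": 0,"hand": 0.7}])

```text
clock: 23.27
tcp_pos: [0.4199, 0.295, 0.3009]
orientation: [0.003, 0.647, 0.762, 0.002]
wrist_force: [-0.1, -0.7, -0.4]
finger_gap: 0.0597
```

```bash
python3 d.py
python3 - <<'E'
from h import *
for n,c,sc in(("top",(252,130,100,82),8),("scene",(306,150,110,110),5.4)):
    im=viewer.read_camera(n)[...,::-1].copy();cv2.imwrite(f"pics/{n}9.png",im);x,y,w,h=c
    im=cv2.resize(im[y:y+h,x:x+w],None,fx=sc,fy=sc,interpolation=cv2.INTER_CUBIC)
    p=(.638,.058,.05)
    draw(im,n,S(circ(0,-.0645,.108,.0395,40),*p),(0,255,0),sc,(x,y))
    for i in range(4):
        a=np.radians(58+90*i)-.05
        draw(im,n,S([[r*np.cos(a),.017+r*np.sin(a),.17] for r in (0,.013,.02,.026)],*p),(0,0,255),sc,(x,y))
    cv2.imwrite(f"pics/c_{n}9.png",im)
E
```

```text
t 23.27 tcp [0.4199 0.295  0.3009] A 99.3 tiltz [ 0.007 -0.001 -1.   ] F [-0.08 -0.65 -0.43] M [-0.028 -0.021 -0.022] gap 0.0597 j [ 0.46  0.18  0.04  1.43 -0.    0.3 ]
```

View pics/c_top9.png

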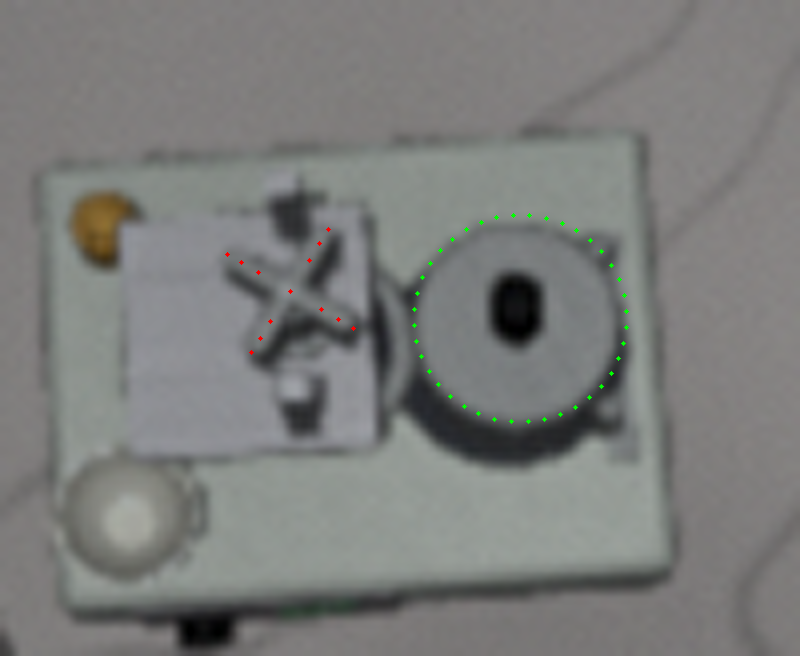

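View pics/scene9.png

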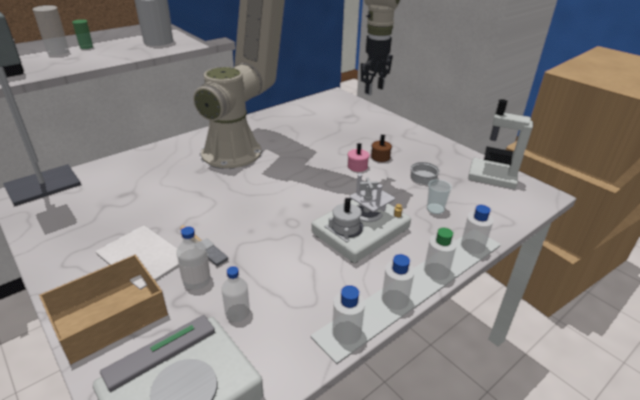

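View pics/c_scene9.png

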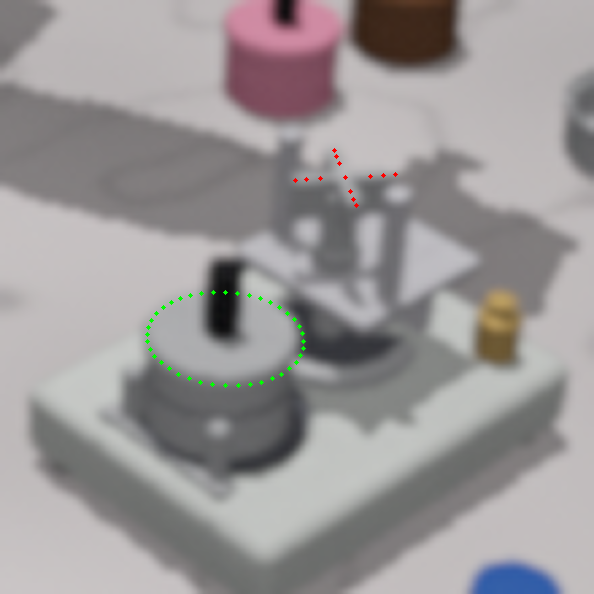

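The top view shows the stack upright on the deck, about 4–5 mm from the deck's centre toward the posts. The wings rest at about 58°, which the torque-against-angle readings put at about 15 N. The bystanders have not moved and the arm is clear, so I'm handing in.

Run:
```python
from workcell import env,status
print(env.hand_in()); print(status.get_state()['clock'])
```

```text
the job is handed in; nothing more can be done
None
the job is handed in; nothing more can be done
```

I lifted the grey steel stack by its knob and set it on the deck. I then turned the nut clockwise in three strokes until the cam pressed the stack onto the posts, let go and withdrew. I handed the job in at about 23 s; no verdict is reported.

**Last pictures:** The stack stands upright, about 4–5 mm from the deck's centre toward the posts. I saw no bystander moved, and the robot touches nothing.

**Cam force:** This is only an estimate. The last slow turn read 0.50 N m, or 0.38 above free turning, which is inside the snug band. After easing back, the nut rests where my torque readings suggest about 15 N.

**What disagreed:**
- **Overshoot:** In the third stroke the torque briefly reached about 0.65 N m. That is over the snug band and about 33 N by the stated relation, still under the 45 N limit. I then eased back and regripped three times to correct it.
- **Torque slope:** Torque rose with angle more steeply than the stated post stiffness predicts, so the 15 N figure could be off by several newtons.

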